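# Clip the measuring scoop back on its snap hook

### The arm

A 6-joint arm with a two-finger parallel gripper is mounted at the origin on a cart in front of the work surface, level with it; the furniture and walls round the work are solid. World frame = base frame: x ahead of the robot, y to its left, z up, the work surface at z = 0. Lengths are in m, angles in rad, forces in N, time in s.
With the tool pointing down it reaches from about 0.375 to 0.975 m from the base axis. Payload 3.8 kg.
Tool frame: the origin (TCP) lies midway between the tips of the shut fingers; the grasp point (between the pads) lies 19 mm behind it; z points along the fingers, y is the direction in which the jaws open and shut (so a half turn about z gives the same grasp; the last joint's range is limited). The gripper opens to 85 mm and grips with 20 to 120 N. Pads are 22 mm wide; open, the fingers measure 114 mm over their backs; the gripper's body (76 mm by 85 mm) begins 54 mm behind the grasp point. The pads swing forward as they close: fully open they stand 13 mm farther back than shut.
Start: joints at [1.087, 0.264, 1.604, -0, 1.274, -0.037], TCP at [0.292, 0.609, 0.203] pointing down, gripper open.
Joint ranges: [-2.63, 2.63], [-0.94, 2.18], [0.31, 2.57], [-1.31, 4.45], [0, 2.66], [-2.55, 2.55]. Speed limits (rad/s): [2.57, 2.57, 3.14, 3.14, 3.14, 3.14].

### API

Orientations are given as a rotation vector (axis times angle).
In Python, from workcell import bot gives the robot as it stands.
- The arm moves only by the tool drive_tool, never from a script. Its argument "steps" is a list of rows, each a list of 2 entries, a list of its own where there are three numbers: the shift along the tool's x, y, z in mm, then the turn about the tool's z in degrees. In form: [[[dx, dy, dz], twist], ...]. A call has 1 to 8 rows; each row shifts and turns the commanded pose from where the row before left it, along the tool's axes as they then stand; what a row does not reach is not made up. A row lasts 1/12 s, in which the tool goes at most 41.7 mm and 7.16 degrees, less where a joint would pass 70% of its speed; a pose out of reach is approached as far as the arm can. A call is refused whole if a number of a shift passes 41.7 or a number of a turn 7.16, either way. A call with a gripper value outside its range is refused whole. "jaw" is the opening, from 0 (shut) to 1 (fully open), set as the call begins (left out, the last holds). The fingers move at their own pace and stop on an object; "force" is the grip in N (left out, the last holds). Time passes only in rows, so rows that do not move let the fingers close. It gives the time, the measured TCP pose, the force and the opening at its end, in the units of the state.
- bot.read_state(): the state, without advancing time (a new reading comes with each control period).
- bot.read_camera(name): name is "side" or "top"; returns the picture (480x640x3 uint8, red, green, blue); there is no depth.
- bot.camera_info(name): a dict with "fx", "fy", "cx", "cy" (pixels), "position" and "attitude" of the camera in the world. Camera axes: x right, y down, z forward; pixel columns grow to the right and rows downward; lengths in m; the calibration is good to about 2 mm. A picture is of the moment at which its call begins. camera_info takes no time and is no camera call.
- bot.finish_job(): hands the job in, once; it reports no verdict.
The state is a dict: "time": time; "q": joint angles; "joint_vel": joint speeds; "joint_torque": joint torques, N m; "tool_pos": TCP position; "tcp_rot": TCP orientation; "wrist_force": force on the tool from outside, world axes, zero at the start; "torque": the same for the moment, N m; "width": opening from 0.0 (shut) to 1.0 (fully open).
Only numpy, scipy, OpenCV 4.12 (cv2) and the standard library are available. Lean on these libraries where they do the work, as an engineer would, in place of code of your own. Each camera call takes 0.05 s, during which the arm holds its last target.

### The job

Put the steel measuring scoop away on the stand: take it by the handle, press the eye at the end of the handle gently against the sprung gate of the snap hook until the eye is inside and the gate has snapped shut behind it, then let the scoop down gently and leave it hanging freely from the closed hook. Do not force the gate or the hook, and leave the bottle, the steel cup and the dropper bottle where they stand.

Things in the scene. Friction and masses are not known exactly. Their poses are not given: they have to be found in the camera images.
- scoop_grip (a point): Steel measuring scoop, 200 mm long, 0.1 to 0.17 kg, standing on its cup. This point: on the bar handle, half-way through it, 36 mm above the underside, 66 mm from the cup's axis. x: along the handle, from the cup to the eye; z: up out of the cup's mouth. Cup 52 mm wide, 40 mm high, axis at x = -66 mm. Bar 12 mm wide, 7 mm thick, free from x = -38 to +60 mm.
- scoop_eye (a point): End of the scoop's eye: centre of its 6 mm round wire at the point farthest from the cup, 105 mm beyond scoop_grip along the handle, same height, same axes. The eye is an oblong ring in the handle's plane (level while the scoop stands): outside 49 mm long, 34 mm wide; opening 37 x 22 mm.
- hook: Slim steel snap hook of 7 mm round bar, 72 mm high, 29 mm wide. Origin: its swivel, 305 mm above the table; z up; x from the gate side (it faces the robot within 30 degrees) to the back bar, centred on x = +11 mm; hook in the x-z plane. It yields to a light push (under 3 N): swings back about 0.2 rad on the swivel, and its runner slides back 0 to 30 mm along the cross rod, then stops hard.
- hook_nose (a point): Lowest point of the hook's nose: x = -11, z = -34.5 mm in the hook's frame, same axes. The gate meets it from below. Behind the nose the inside is 15 mm deep and goes up to the top bow (bar centred on z = -15 mm). The hook turns about its swivel with light friction.
- hook_bow (a point): Lowest part of the hook: centre of the 7 mm bar of the bottom bow, x = 0, z = -83.5 mm in the hook's frame, same axes. The hung scoop rests here. More than 12 N on the hook while the gate is pressed open bends the gate; more than 25 N at any time is too rough.
- gate (a joint): Gate: 5 mm round bar, pivot at x = -11, z = -70 mm of the hook, 32 mm up to its top under the nose. 0 shut; grows (rad) as the top swings inward; hard stop 0.42. Sprung: 4 N to start, 5 N wide open, pushed near the top. Wire pushed in level just under the nose drives the gate to its stop before it clears the top; raised 3 to 10 mm from there, behind the nose, it slips off and the gate snaps shut.
- stand: Fixed grey stand: base plate 220 x 120 mm, 14 mm high; upright rod 12 mm thick, 365 mm high; cross rod, 10 mm thick, 343 mm up, from the upright towards the robot, carrying the hook's runner between two collars. Origin on the table below the runner's front place; x from there to the upright rod at x = +120 mm; base from x = -65 to +155 mm.
- bottle_a: Bystander: brown bottle with a screw cap, 68 mm wide, 118 mm high; origin at the centre of its underside.
- cup: Bystander: empty steel cup, 65 mm wide, 66 mm high; origin at the centre of its underside.
- dropper: Bystander: small dropper bottle, 21 mm wide, 66 mm high; origin at the centre of its underside.

How it is judged:
On the way, in this order (a step that is already met when the one before it is completed fails the run):
1. the eye of the scoop presses the gate open (value of joint gate above 0.25 rad and contact force between scoop and hook above 1 N).
2. the eye's end is inside the hook and the gate has snapped shut behind it (value of joint gate below 0.1 rad and x of scoop_eye in the frame of hook between -0.0095 and 0.0095 m and y of scoop_eye in the frame of hook between -0.013 and 0.013 m and z of scoop_eye in the frame of hook between -0.082 and -0.016 m), for 0.1 s.
At the end, for the whole second after the job is handed in: The end of the scoop's eye lies inside the snap hook (within its inner outline, 13 mm either side of its plane), the gate is shut (under 0.1 rad), the scoop hangs handle up within about 35 degrees of vertical, released and no longer swinging to speak of (under 0.3 m/s) (all of step 2 and angle between scoop_grip's own x axis and vertical below 0.6 rad and linear speed of scoop below 0.3 m/s); the robot touches nothing.
It fails at once if the hook is pushed with more than 12 N while its gate is pressed open (value of joint gate above 0.1 rad and contact force between hook and anything else above 12 N).
It fails at once if the hook is knocked, pushed or pulled with more than 25 N (contact force between hook and anything else above 25 N).
It fails at once if the bottle, the cup or the dropper bottle is shifted more than 30 mm (distance of any of bottle_a, cup, dropper from where it was at the start of the episode above 0.03 m).
It fails at once if one of them is tipped over (angle between any of bottle_a, cup, dropper's own z axis and vertical above 0.5 rad).
It also fails if it takes over 72 s, if anything falls off the work surface, if the arm or the gripper's body presses on something with over 40 N, if the wrist force passes 120 N, or if a joint passes its speed limit or range.

## Working session

There is one attempt and no reset: what is moved stays moved. The work goes in short steps, Python scripts to look and compute and a tool call to move; the robot and the scene stay as the last step left them, time stands still between calls to the robot, and variables do not carry over. Pictures are saved under pics/ and viewed, and the job is handed in when it is done.

Besides the shell and the picture viewer there is one more tool, called after "Emit:" by a JSON object that holds its "fn" and its "kwargs", one argument or row to a line. drive_tool: Moves the arm, as the interface text tells. Its arguments: {"type":"object","properties":{"steps":{"type":"array","items":{"type":"array"}},"jaw":{"type":"number"},"force":{"type":"number"}},"required":["steps"]}

```bash
mkdir -p pics; ls; python3 - <<'E'
from workcell import bot
import cv2
for n in ["side","top"]:
    im=bot.read_camera(n); cv2.imwrite(f"pics/{n}0.png",im[:,:,::-1]); print(n,bot.camera_info(n))
print(bot.read_state())
E
```

```text
pics
side {'fx': 515.2613886965473, 'fy': 515.2613886965473, 'cx': 301.1898453745849, 'cy': 239.12424023767454, 'position': array([1.10356429, 0.54326006, 1.00651579]), 'attitude': array([-1.19400513, -2.40358904,  0.92386309])}
top {'fx': 450.14031587154, 'fy': 450.14031587154, 'cx': 311.58337732498944, 'cy': 240.00147701563154, 'position': array([0.40773639, 0.0805847 , 1.04517651]), 'attitude': array([-2.14619785,  2.1663478 , -0.17431691])}
{'time': 0.1, 'q': array([ 1.08709639e+00,  2.64670735e-01,  1.60525540e+00, -2.81900898e-05,
        1.27372272e+00, -3.68743712e-02]), 'joint_vel': array([-0.00043377, -0.00149695, -0.0038584 ,  0.00084167,  0.0013999 ,
       -0.00059465]), 'joint_torque': array([ 2.33979708e-04, -5.16704929e+01, -3.68590343e+01, -1.28857055e-04,
        6.25242828e-03,  3.34122865e-05]), 'tool_pos': array([0.29132466, 0.60808319, 0.20218167]), 'tcp_rot': array([-0.69592323, -3.06302536,  0.00313147]), 'wrist_force': array([-0.50559426, -0.08047324, -0.4393247 ]), 'torque': array([-0.00422821, -0.00588203,  0.0178928 ]), 'width': 0.9965493779796526}
```

View pics/side0.png

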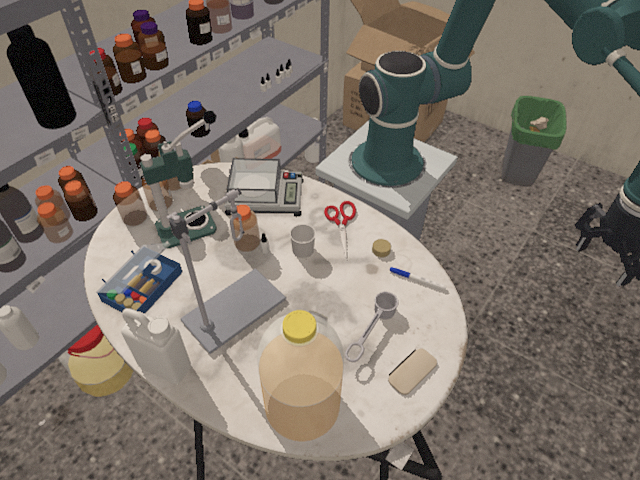

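View pics/top0.png

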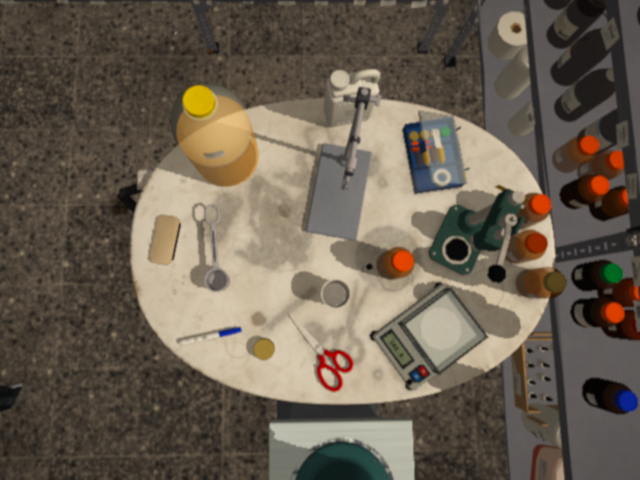

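```bash
cat > h.py <<'E'
import numpy as np, cv2
from scipy.spatial.transform import Rotation as R
C={'side':(515.2613886965473,301.1898453745849,239.12424023767454,[1.10356429,0.54326006,1.00651579],[-1.19400513,-2.40358904,0.92386309]),
'top':(450.14031587154,311.58337732498944,240.00147701563154,[0.40773639,0.0805847,1.04517651],[-2.14619785,2.1663478,-0.17431691])}
def ray(n,u,v):
    f,cx,cy,p,a=C[n]; d=R.from_rotvec(a).apply([(u-cx)/f,(v-cy)/f,1]); return np.array(p),d/np.linalg.norm(d)
def atz(n,u,v,z):
    p,d=ray(n,u,v); return p+d*(z-p[2])/d[2]
def tri(a,b):
    p,d=ray('side',*a); q,e=ray('top',*b)
    s=np.linalg.lstsq(np.c_[d,-e],q-p,rcond=None)[0]; A=p+d*s[0];B=q+e*s[1]
    return (A+B)/2,np.linalg.norm(A-B)
def proj(n,P):
    f,cx,cy,p,a=C[n]; c=R.from_rotvec(a).inv().apply(np.array(P)-p); return f*c[...,0]/c[...,2]+cx, f*c[...,1]/c[...,2]+cy
def crop(src,out,x,y,w,h,s):
    im=cv2.imread(src)[y:y+h,x:x+w]; cv2.imwrite(out,cv2.resize(im,None,fx=s,fy=s,interpolation=cv2.INTER_CUBIC))
E
python3 - <<'E'
from h import *
crop('pics/side0.png','pics/s_scoop.png',335,280,80,110,5)
crop('pics/top0.png','pics/t_scoop.png',180,190,70,110,5)
crop('pics/side0.png','pics/s_hook.png',140,170,120,80,6)
crop('pics/top0.png','pics/t_hook.png',320,80,80,120,5)
E
```

```text
(no output)
```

View pics/s_scoop.png

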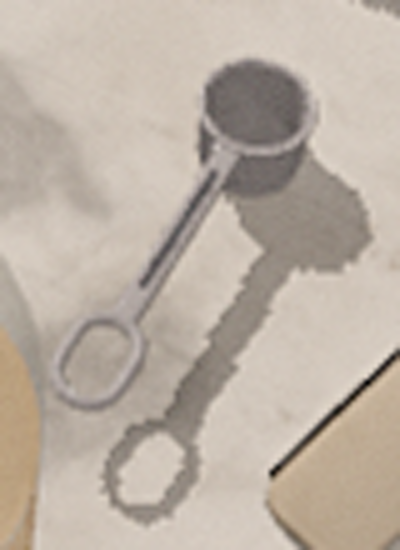

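View pics/t_scoop.png

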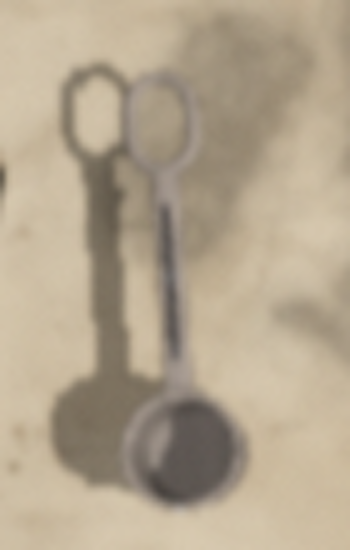

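View pics/s_hook.png

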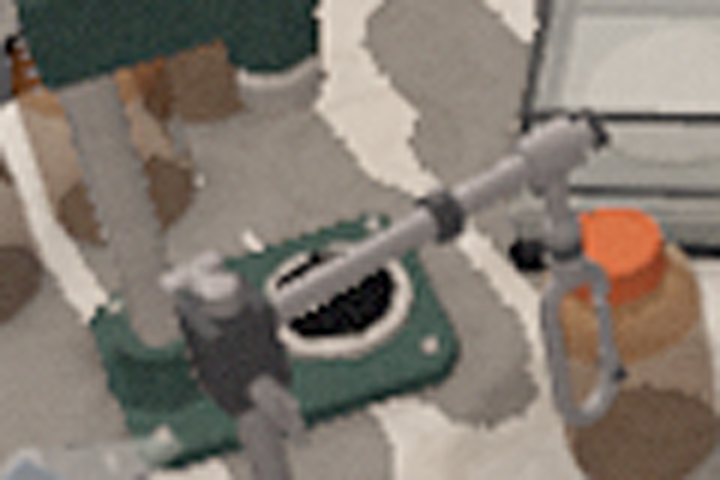

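View pics/t_hook.png

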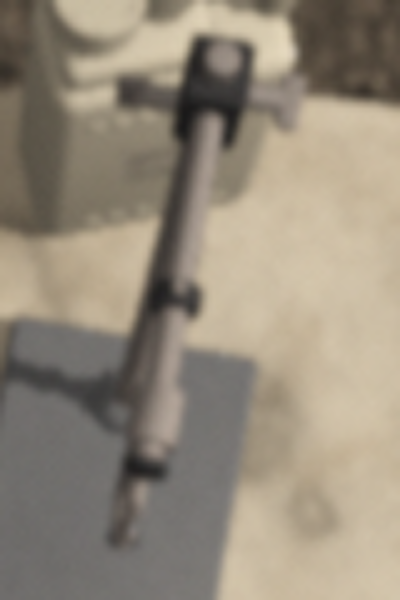

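```bash
python3 - <<'E'
from h import *
o=lambda x,y,ox,oy,s:(ox+x/s-.4,oy+y/s-.4)
S=lambda x,y:o(x,y,335,280,5);T=lambda x,y:o(x,y,180,190,5)
HS=lambda x,y:o(x,y,140,170,6);HT=lambda x,y:o(x,y,320,80,5)
for nm,a,b,z in [('cup rim',S(257,108),T(185,450),.04),('eye far',S(80,398),T(161,78),.036),('eye center',S(100,362),T(161,122),.036)]:
    print(nm,tri(a,b),atz('side',*a,z),atz('top',*b,z))
for nm,a,b,z in [('front collar',HS(597,130),HT(145,467),.343),('back collar',HS(443,212),HT(178,298),.343),('runner',HS(555,148),HT(158,420),.343),('bow',HS(580,412),HT(120,540),.2215),('upright top',HS(205,285),HT(222,60),.365)]:
    print(nm,tri(a,b),atz('side',*a,z),atz('top',*b,z))
E
```

```text
cup rim (array([0.46383077, 0.27461959, 0.03685701]), np.float64(0.0037001980334992034)) [0.46475151 0.2769587  0.04      ] [0.46463937 0.27243603 0.04      ]
eye far (array([0.63295212, 0.29027862, 0.03469492]), np.float64(0.006262002228173828)) [0.6318057  0.29319611 0.036     ] [0.6343305  0.28735877 0.036     ]
eye center (array([0.61316756, 0.2887258 , 0.03474114]), np.float64(0.003618531020122393)) [0.61276077 0.2905368  0.036     ] [0.61387795 0.28693553 0.036     ]
front collar (array([0.61605728, 0.00721318, 0.34251527]), np.float64(0.0036053898618846323)) [0.61576345 0.00940914 0.343     ] [0.61702347 0.00576995 0.343     ]
back collar (array([ 0.67245259, -0.00481733,  0.34396888]), np.float64(0.0032725000459730073)) [ 0.67126447 -0.0039201   0.343     ] [ 0.67388401 -0.00628838  0.343     ]
runner (array([0.63110766, 0.00302799, 0.34393603]), np.float64(0.00414350332947896)) [0.62970987 0.00436692 0.343     ] [0.63270144 0.00120457 0.343     ]
bow (array([ 6.28816101e-01, -4.71524057e-04,  2.14272695e-01]), np.float64(0.006511191880979569)) [0.63450911 0.00140799 0.2215    ] [0.62491367 0.00288875 0.2215    ]
upright top (array([ 0.74721228, -0.02096317,  0.362813  ]), np.float64(0.002356000473501158)) [ 0.74880162 -0.02032598  0.365     ] [ 0.74528339 -0.01967971  0.365     ]
```

```bash
cat > ov.py <<'E'
from h import *
import sys
def ov(src,cam,out,box,s,org,yaw,eyepts=None):
    x,y,w,h=box
    im=cv2.resize(cv2.imread(src)[y:y+h,x:x+w],None,fx=s,fy=s,interpolation=cv2.INTER_CUBIC)
    c,sn=np.cos(yaw),np.sin(yaw)
    def P(a,b): return np.array([org[0]+a*c/1e3,org[1]+a*sn/1e3,org[2]+b/1e3])
    def px(p):
        u,v=proj(cam,p); return (int((u+.5-x)*s),int((v+.5-y)*s))
    back=[(-11,-34.5),(-11,-26),(-7,-18),(0,-15),(7,-18),(11,-26),(11,-72),(7,-80.5),(0,-83.5),(-7,-80.5),(-11,-70)]
    for a,b in zip(back,back[1:]): cv2.line(im,px(P(*a)),px(P(*b)),(0,0,255),1)
    cv2.line(im,px(P(-11,-70)),px(P(-11,-38)),(0,255,0),1)
    cv2.line(im,px(P(-20,38)),px(P(120,38)),(255,0,0),1)
    cv2.line(im,px(P(0,38)),px(P(0,-15)),(255,0,255),1)
    cv2.imwrite(out,im)
E
python3 - <<'E'
from ov import *
A=[]
for cam,box in [('side',(200,180,60,70)),('top',(325,130,50,70))]:
    for yaw in (-32,-11.7,8):
        ov(f'pics/{cam}0.png',cam,'/tmp/a.png',box,5 if cam=='side' else 5,(0.631,0.003,0.305),np.radians(yaw)); A.append(cv2.imread('/tmp/a.png'))
cv2.imwrite('pics/ovs.png',cv2.resize(np.hstack(A[:3]),(800,311)));cv2.imwrite('pics/ovt.png',np.hstack(A[3:]))
E
```

```text
(no output)
```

View pics/ovs.png

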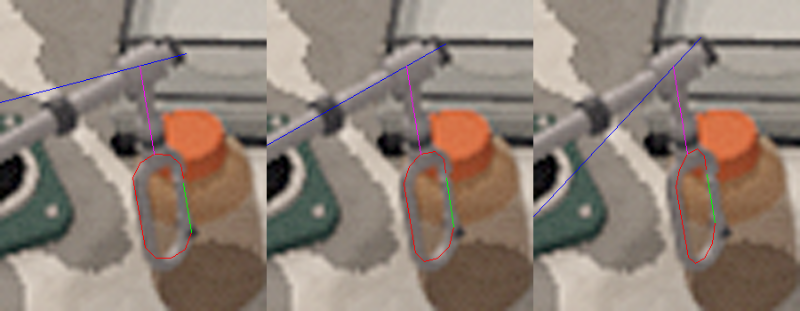

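View pics/ovt.png

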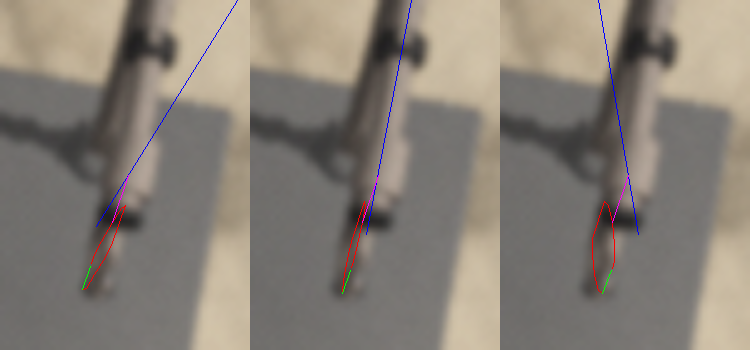

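```bash
python3 - <<'E'
from ov import *
A=[]
for yaw in (None,-11.7,3):
    if yaw is None: crop('pics/side0.png','/tmp/a.png',222,185,26,60,10)
    else: ov('pics/side0.png','side','/tmp/a.png',(222,185,26,60),10,(0.632,0.001,0.304),np.radians(yaw))
    A.append(cv2.imread('/tmp/a.png'))
cv2.imwrite('pics/ovs2.png',np.hstack(A))
A=[]
for yaw in (None,-11.7,3):
    if yaw is None: crop('pics/top0.png','/tmp/a.png',338,160,25,34,10)
    else: ov('pics/top0.png','top','/tmp/a.png',(338,160,25,34),10,(0.632,0.001,0.304),np.radians(yaw))
    A.append(cv2.imread('/tmp/a.png'))
cv2.imwrite('pics/ovt2.png',np.hstack(A))
E
```

```text
(no output)
```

View pics/ovs2.png

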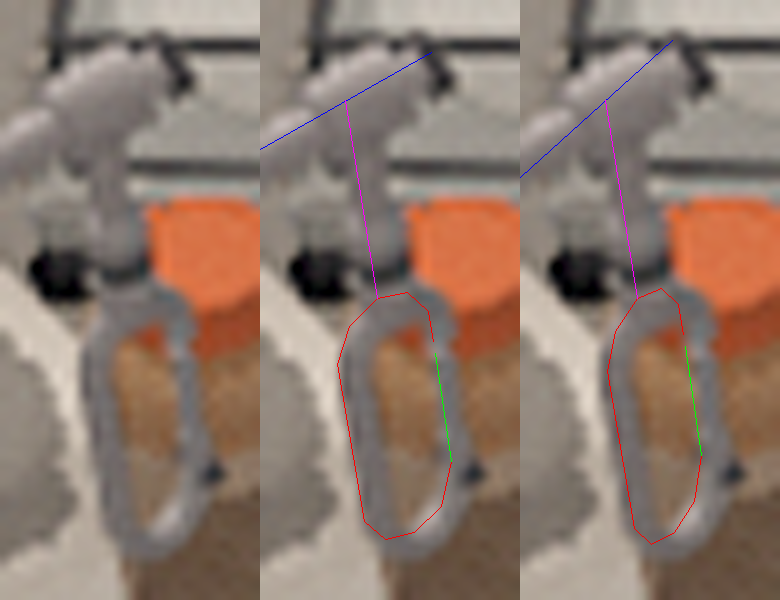

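View pics/ovt2.png

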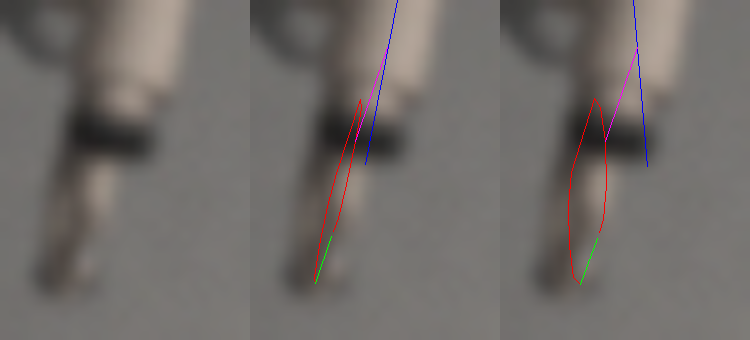

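Emit:
{"fn": "drive_tool", "kwargs": {
  "steps": [
    [[0, 0, 0], -6.2],
    [[0, 0, 0], -6.2],
    [[0, 0, 0], -6.2],
    [[0, 0, 0], -6.2],
    [[0, 0, 0], -6.1],
    [[0, 0, 0], 0]
  ],
  "jaw": 0.6
}}

```text
time: 0.6
tool_pos: [0.2915, 0.6083, 0.2026]
tcp_rot: [0.149, -3.137, 0.002]
wrist_force: [-0.2, 0.7, 0.6]
width: 0.603
```

```bash
cat > to.py <<'E'
from h import *
from workcell import bot
import sys
def to(t):
    s=bot.read_state(); r=R.from_rotvec(s['tcp_rot'])
    M=r.as_matrix(); print('t',s['time'],'pos',s['tool_pos'].round(4),'xyaw',np.degrees(np.arctan2(M[1,0],M[0,0])).round(2),'z',M[:,2].round(4),'F',s['wrist_force'].round(2),'w',round(s['width'],3))
    if t is not None: print('shift mm',(r.inv().apply(np.array(t)-s['tool_pos'])*1e3).round(1))
if __name__=='__main__': to([float(v) for v in sys.argv[1:]] or None)
E
python3 to.py .5203 .2796 .15
python3 - <<'E'
from h import *
print('jug',atz('top',235,160,0),atz('top',200,100,.3)); 
print('cup',atz('top',335,293,.066),'bottle',atz('top',402,262,.118),'dropper',atz('top',369,266,.066))
E
```

```text
t 0.6 pos [0.2915 0.6083 0.2026] xyaw -174.55 z [-6.0e-04 -1.2e-03 -1.0e+00] F [-0.21  0.69  0.65] w 0.603
shift mm [-196.6 -348.9   52.9]
jug [0.75286995 0.24157742 0.        ] [0.762468   0.25762077 0.3       ]
cup [0.4317765  0.01171906 0.066     ] bottle [ 0.49295788 -0.12490581  0.118     ] dropper [ 0.48961888 -0.0637061   0.066     ]
```

Emit:
{"fn": "drive_tool", "kwargs": {
  "steps": [
    [[-19.7, -34.9, 0], 0],
    [[-19.7, -34.9, 0], 0],
    [[-19.7, -34.9, 0], 0],
    [[-19.7, -34.9, 0], 0],
    [[-19.7, -34.9, 0], 0],
    [[-19.7, -34.9, 0], 0],
    [[-19.7, -34.9, 0], 0],
    [[-19.7, -34.9, 0], 0]
  ]
}}

```text
time: 1.27
tool_pos: [0.4749, 0.3435, 0.2032]
tcp_rot: [0.14, -3.138, 0.0]
wrist_force: [1.3, 0.1, -0.3]
width: 0.603
```

Emit:
{"fn": "drive_tool", "kwargs": {
  "steps": [
    [[-19.7, -34.9, 0], 0],
    [[-19.7, -34.9, 0], 0],
    [[0, 0, 26], 0],
    [[0, 0, 26], 0],
    [[0, 0, 0], 0],
    [[0, 0, 0], 0]
  ]
}}

```text
time: 1.77
tool_pos: [0.5183, 0.2784, 0.1494]
tcp_rot: [0.141, -3.134, 0.003]
wrist_force: [-0.1, 0.0, 1.4]
width: 0.602
```

```bash
python3 to.py .5203 .2796 .022; python3 - <<'E'
from h import *
from workcell import bot
for n in ["side","top"]: cv2.imwrite(f"pics/{n}1.png",bot.read_camera(n)[:,:,::-1])
E
python3 -c "
from h import *
crop('pics/side1.png','pics/a1.png',320,220,120,160,3);crop('pics/top1.png','pics/a2.png',160,170,120,160,3)
cv2.imwrite('pics/a12.png',np.hstack([cv2.imread('pics/a1.png'),cv2.imread('pics/a2.png')]))"
```

```text
t 1.7667 pos [0.5183 0.2784 0.1494] xyaw -174.84 z [-0.0046 -0.0022 -1.    ] F [-0.12  0.02  1.45] w 0.602
shift mm [ -2.7   1.3 127.3]
```

View pics/a12.png

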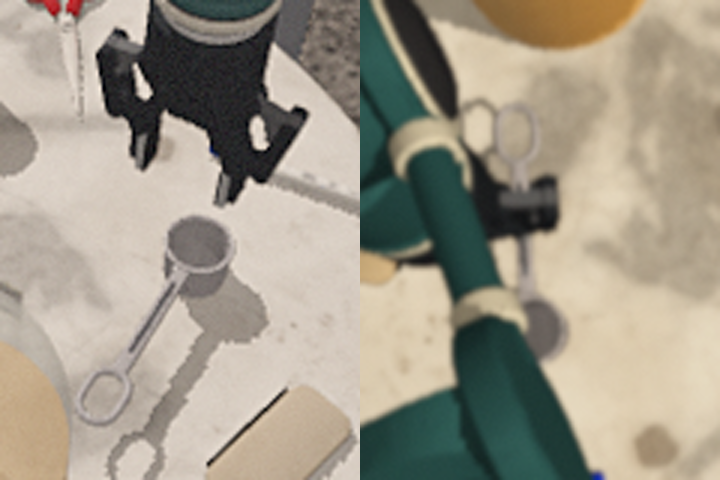

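Emit:
{"fn": "drive_tool", "kwargs": {
  "steps": [
    [[-2.7, 1.3, 25], 0],
    [[0, 0, 25], 0],
    [[0, 0, 25], 0],
    [[0, 0, 10], 0],
    [[0, 0, 0], 0]
  ]
}}

```text
time: 2.28
tool_pos: [0.5209, 0.2809, 0.0648]
tcp_rot: [0.146, -3.135, 0.002]
wrist_force: [0.1, -0.0, -0.7]
width: 0.602
```

```bash
python3 to.py .5203 .2796 .022; python3 - <<'E'
from h import *
from workcell import bot
for n in ["side"]: cv2.imwrite(f"pics/{n}2.png",bot.read_camera(n)[:,:,::-1])
crop('pics/side2.png','pics/a3.png',320,220,120,160,4)
E
```

```text
t 2.2833 pos [0.5209 0.2809 0.0648] xyaw -174.66 z [-0.0033 -0.0016 -1.    ] F [ 0.09 -0.04 -0.75] w 0.602
shift mm [ 0.6 -1.2 42.8]
```

View pics/a3.png

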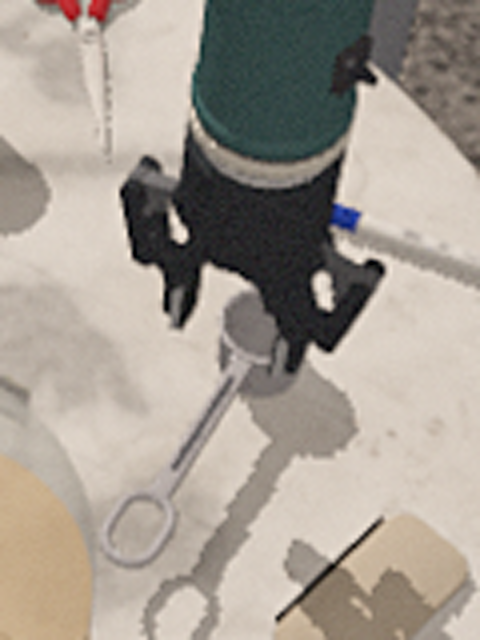

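Emit:
{"fn": "drive_tool", "kwargs": {
  "steps": [
    [[0, -1, 22], 0],
    [[0, 0, 21], 0],
    [[0, 0, 0], 0],
    [[0, 0, 0], 0]
  ]
}}

```text
time: 2.67
tool_pos: [0.523, 0.2803, 0.0245]
tcp_rot: [-0.145, 3.138, 0.0]
wrist_force: [0.7, -0.4, -0.2]
width: 0.603
```

Emit:
{"fn": "drive_tool", "kwargs": {
  "steps": [
    [[0, 0, 0], 0],
    [[0, 0, 0], 0],
    [[0, 0, 0], 0],
    [[0, 0, 0], 0],
    [[0, 0, 0], 0],
    [[0, 0, 0], 0],
    [[0, 0, 0], 0]
  ],
  "jaw": 0,
  "force": 45
}}

```text
time: 3.25
tool_pos: [0.5227, 0.28, 0.0235]
tcp_rot: [-0.145, 3.138, 0.0]
wrist_force: [0.0, -0.2, 0.5]
width: -0.001
```

```bash
python3 to.py .5203 .2796 .022; python3 - <<'E'
from h import *
from workcell import bot
for n in ["side"]: cv2.imwrite(f"pics/{n}3.png",bot.read_camera(n)[:,:,::-1])
crop('pics/side3.png','pics/a4.png',320,220,120,160,4)
E
```

```text
t 3.25 pos [0.5227 0.28   0.0235] xyaw -174.7 z [ 1.e-04  0.e+00 -1.e+00] F [ 0.04 -0.2   0.46] w -0.001
shift mm [ 2.5 -0.1  1.5]
```

View pics/a4.png

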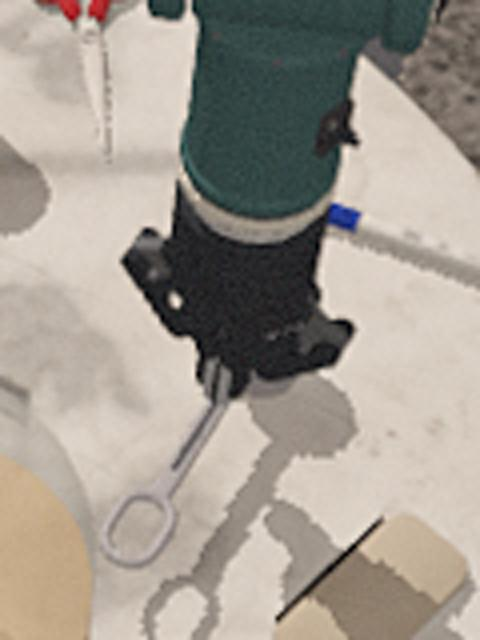

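```bash
python3 - <<'E'
from h import *
for P in [(.5227,.28,.0235),(.5227,.28,.036),(.4645,.2745,.036),(.6335,.29,.036)]:
    for n in ('side','top'):
        u,v=proj(n,np.array(P)); print(P,n,round(float(u),1),round(float(v),1), 'crop',round((float(u)-320)*4),round((float(v)-220)*4))
from workcell import bot
cv2.imwrite("pics/top3.png",bot.read_camera('top')[:,:,::-1])
crop('pics/top3.png','pics/a5.png',160,170,120,130,5)
crop('pics/side3.png','pics/a6.png',355,285,50,60,10)
E
```

```text
(0.5227, 0.28, 0.0235) side 372.7 323.4 crop 211 414
(0.5227, 0.28, 0.0235) top 215.1 254.4 crop -419 138
(0.5227, 0.28, 0.036) side 373.3 320.3 crop 213 401
(0.5227, 0.28, 0.036) top 214.1 253.8 crop -424 135
(0.4645, 0.2745, 0.036) side 384.9 301.6 crop 260 326
(0.4645, 0.2745, 0.036) top 216.0 279.8 crop -416 239
(0.6335, 0.29, 0.036) side 348.9 359.0 crop 115 556
(0.6335, 0.29, 0.036) top 210.6 205.6 crop -437 -58
```

View pics/a5.png

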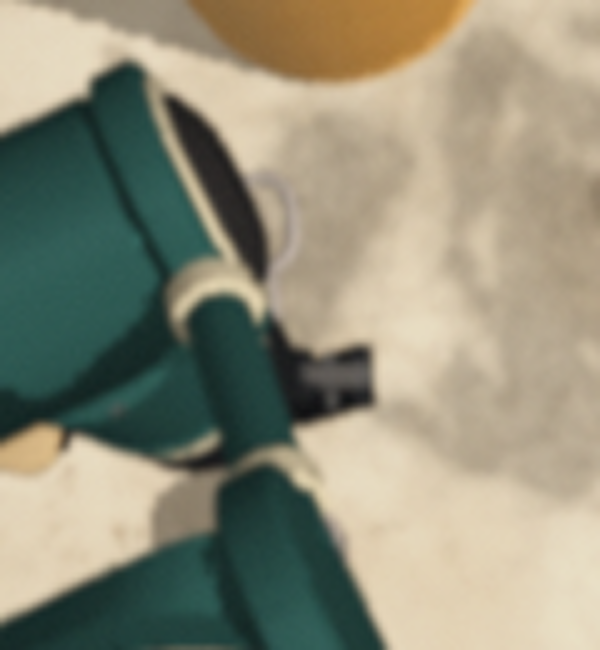

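View pics/a6.png

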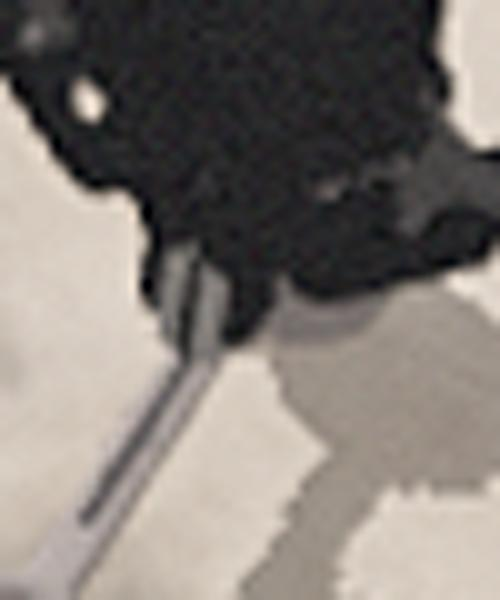

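Emit:
{"fn": "drive_tool", "kwargs": {
  "steps": [
    [[0, 0, -6], 0],
    [[0, 0, -8], 0],
    [[0, 0, -8], 0],
    [[0, 0, -8], 0],
    [[0, 0, 0], 0]
  ]
}}

```text
time: 3.77
tool_pos: [0.5246, 0.2809, 0.0563]
tcp_rot: [-0.145, 3.134, 0.003]
wrist_force: [-0.3, 1.2, -0.1]
width: 0.002
```

```bash
python3 to.py .5203 .2796 .022; python3 - <<'E'
from h import *
from workcell import bot
for n in ["side"]: cv2.imwrite(f"pics/{n}4.png",bot.read_camera(n)[:,:,::-1])
crop('pics/side4.png','pics/a4.png',320,220,120,160,4)
E
```

```text
t 3.7667 pos [0.5246 0.2809 0.0563] xyaw -174.7 z [ 0.0042  0.002  -1.    ] F [-0.33  1.22 -0.09] w 0.002
shift mm [ 4.6 -1.  34.3]
```

View pics/a4.png

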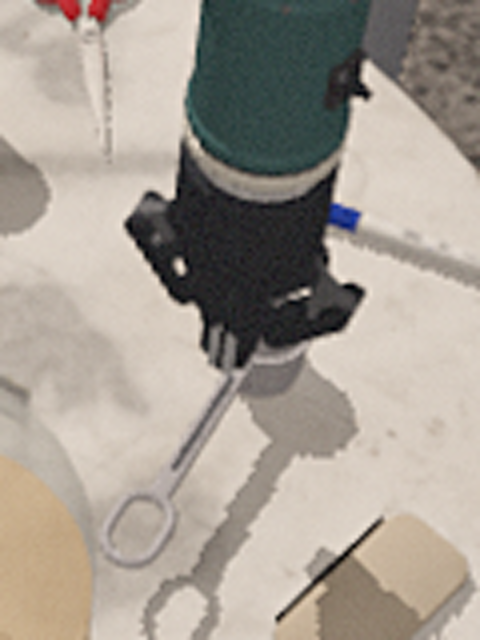

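```bash
python3 - <<'E'
from h import *
for P in [(.5246,.2809,.0563),(.5246,.2809,.0663),(.5246,.2809,.0763)]:
        u,v=proj('side',np.array(P)); print(P,'x10',round((float(u)-355+.5)*10),round((float(v)-285+.5)*10))
crop('pics/side4.png','pics/a6.png',355,285,50,60,10)
E
```

```text
(0.5246, 0.2809, 0.0563) x10 195 315
(0.5246, 0.2809, 0.0663) x10 199 290
(0.5246, 0.2809, 0.0763) x10 203 264
```

View pics/a6.png

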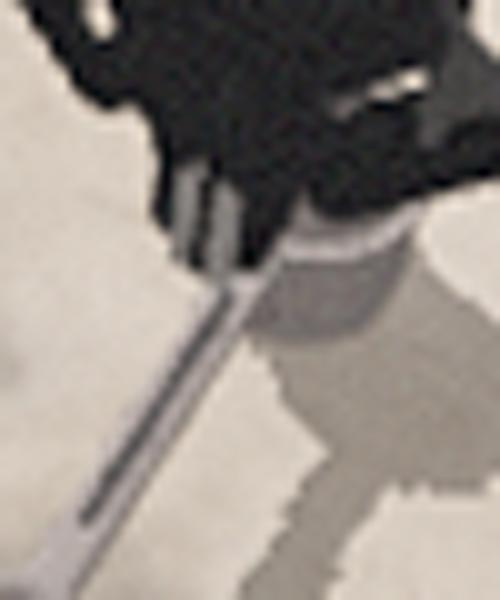

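```bash
python3 - <<'E'
from h import *
for z in (.06,.08,.1,.12): print(z,atz('top',228.5,246,z))
print(tri((374.5-.5+.0,320),(0,0))[1])
for z in (.0235,.03,.04): print(z,atz('side',374,320,z), atz('side',376,312,z+.0328))
from workcell import bot
cv2.imwrite("pics/top4.png",bot.read_camera('top')[:,:,::-1])
E
```

```text
0.06 [0.53700692 0.24395573 0.06      ]
0.08 [0.53438261 0.24063915 0.08      ]
0.1 [0.5317583  0.23732256 0.1       ]
0.12 [0.52913399 0.23400598 0.12      ]
0.04966498224130517
0.0235 [0.51351772 0.27750129 0.0235    ] [0.51313063 0.2788936  0.0563    ]
0.03 [0.51741929 0.27925857 0.03      ] [0.51716952 0.28070201 0.0628    ]
0.04 [0.5234217  0.28196207 0.04      ] [0.5233832  0.28348418 0.0728    ]
```

View pics/side4.png

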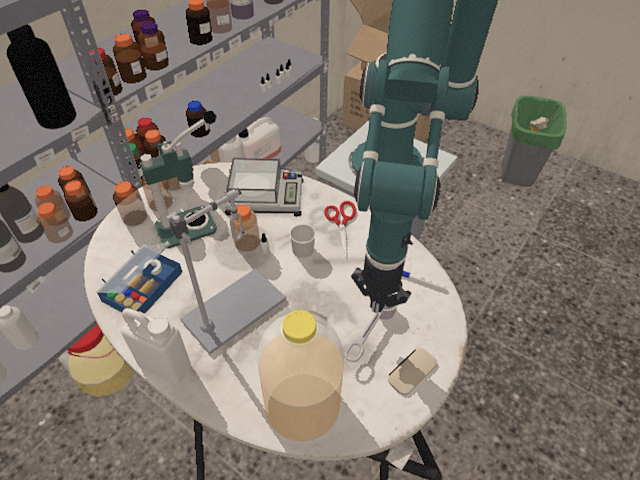

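Emit:
{"fn": "drive_tool", "kwargs": {
  "steps": [
    [[0, 0, 0], 0],
    [[0, 0, 0], 0],
    [[2, -1, 15], 0],
    [[0, 0, 15], 0],
    [[0, 0, 8], 0],
    [[0, 0, 6], 0],
    [[0, 0, 0], 0],
    [[0, 0, 0], 0]
  ],
  "jaw": 0.5
}}

```text
time: 4.53
tool_pos: [0.5206, 0.2787, 0.009]
tcp_rot: [0.145, -3.137, 0.001]
wrist_force: [1.1, 0.0, 0.4]
width: 0.498
```

```bash
python3 to.py .5203 .2796 .010; python3 - <<'E'
from h import *
from workcell import bot
for n in ["side"]: cv2.imwrite(f"pics/{n}5.png",bot.read_camera(n)[:,:,::-1])
crop('pics/side5.png','pics/a6.png',345,275,70,60,10)
E
```

```text
t 4.5333 pos [0.5206 0.2787 0.009 ] xyaw -174.7 z [-7.e-04 -4.e-04 -1.e+00] F [1.08 0.05 0.44] w 0.498
shift mm [ 0.2  0.9 -1. ]
```

View pics/a6.png

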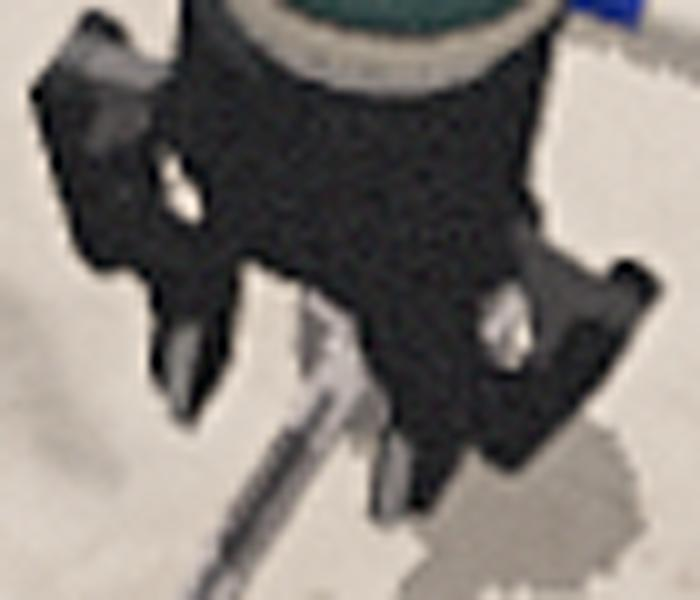

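Emit:
{"fn": "drive_tool", "kwargs": {
  "steps": [
    [[0, 1, 4], 0],
    [[0, 0, 3], 0],
    [[0, 0, 3], 0],
    [[0, 0, 0], 0]
  ]
}}

```text
time: 4.92
tool_pos: [0.5203, 0.2796, -0.0012]
tcp_rot: [0.145, -3.137, 0.001]
wrist_force: [-0.3, 0.1, 0.4]
width: 0.499
```

Emit:
{"fn": "drive_tool", "kwargs": {
  "steps": [
    [[0, 0, 0], 0],
    [[0, 0, 0], 0],
    [[0, 0, 0], 0],
    [[0, 0, 0], 0],
    [[0, 0, 0], 0]
  ],
  "jaw": 0.25
}}

```text
time: 5.33
tool_pos: [0.5209, 0.2798, -0.0004]
tcp_rot: [-0.145, 3.138, 0.0]
wrist_force: [-0.4, -0.1, 0.2]
width: 0.251
```

```bash
python3 to.py .5203 .2796 .010; python3 - <<'E'
from h import *
from workcell import bot
for n in ["side"]: cv2.imwrite(f"pics/{n}6.png",bot.read_camera(n)[:,:,::-1])
crop('pics/side6.png','pics/a6.png',345,275,70,60,10)
E
```

```text
t 5.3333 pos [ 5.209e-01  2.798e-01 -4.000e-04] xyaw -174.7 z [ 3.e-04  1.e-04 -1.e+00] F [-0.45 -0.15  0.23] w 0.251
shift mm [  0.6  -0.2 -10.4]
```

View pics/a6.png

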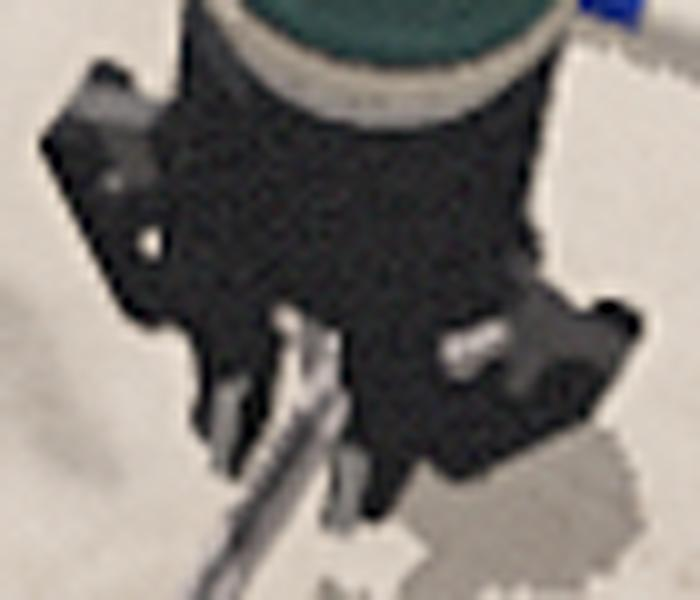

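Emit:
{"fn": "drive_tool", "kwargs": {
  "steps": [
    [[0, 0, 0], 0],
    [[0, 0, 0], 0],
    [[0, 0, 0], 0],
    [[0, 0, 0], 0],
    [[0, 0, 0], 0]
  ],
  "jaw": 0,
  "force": 45
}}

```text
time: 5.8
tool_pos: [0.5208, 0.2798, -0.0005]
tcp_rot: [-0.145, 3.138, 0.0]
wrist_force: [-0.0, -0.1, 1.2]
width: 0.123
```

Emit:
{"fn": "drive_tool", "kwargs": {
  "steps": [
    [[0, 0, -5], 0],
    [[0, 0, -10], 0],
    [[0, 0, -15], 0],
    [[0, 0, -15], 0],
    [[0, 0, -15], 0],
    [[0, 0, 0], 0]
  ]
}}

```text
time: 6.3
tool_pos: [0.5235, 0.2812, 0.0637]
tcp_rot: [-0.145, 3.132, 0.004]
wrist_force: [0.8, 0.4, -1.1]
width: 0.122
```

```bash
python3 to.py .5203 .2796 .010; python3 - <<'E'
from h import *
from workcell import bot
for n in ["side"]: cv2.imwrite(f"pics/{n}7.png",bot.read_camera(n)[:,:,::-1])
crop('pics/side7.png','pics/a6.png',320,230,100,140,4)
E
```

```text
t 6.3 pos [0.5235 0.2812 0.0637] xyaw -174.7 z [ 0.0062  0.0031 -1.    ] F [ 0.85  0.44 -1.09] w 0.122
shift mm [ 3.7 -1.4 53.6]
```

View pics/a6.png

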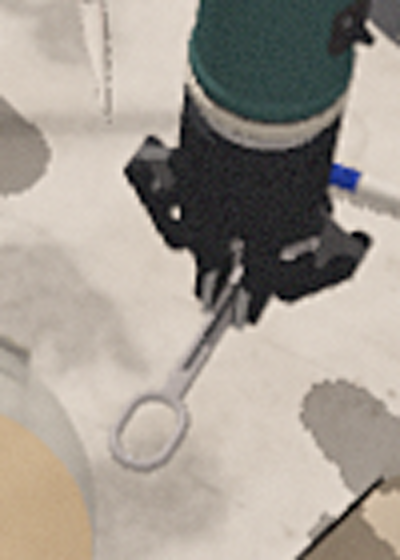

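Emit:
{"fn": "drive_tool", "kwargs": {
  "steps": [
    [[10, 0, -25], 0],
    [[10, 0, -35], 0],
    [[10, 0, -35], 0],
    [[10, 0, -35], 0],
    [[0, 10, -30], 3.5],
    [[0, 30, 0], 4.9],
    [[0, 30, 0], 4.9],
    [[0, 0, 0], 0]
  ]
}}

```text
time: 7.02
tool_pos: [0.4807, 0.3503, 0.2197]
tcp_rot: [0.221, 3.133, 0.006]
wrist_force: [-0.1, -0.8, -1.8]
width: 0.122
```

```bash
python3 to.py .4834 .0237 .2265
```

```text
t 7.0167 pos [0.4807 0.3503 0.2197] xyaw 171.93 z [ 0.0011  0.0038 -1.    ] F [-0.06 -0.79 -1.84] w 0.122
shift mm [ -48.6 -323.    -8. ]
```

Emit:
{"fn": "drive_tool", "kwargs": {
  "steps": [
    [[0, -20, 0], 0],
    [[-6, -36, -2], 0],
    [[-6, -36, -2], 0],
    [[-6, -36, -2], 0],
    [[-6, -36, -2], 0],
    [[-6, -36, 0], 0],
    [[-6, -36, 0], 0],
    [[-6, -30, 0], 0]
  ]
}}

```text
time: 7.68
tool_pos: [0.4839, 0.0741, 0.2261]
tcp_rot: [-0.218, -3.132, 0.002]
wrist_force: [0.1, -0.5, -0.8]
width: 0.12
```

Emit:
{"fn": "drive_tool", "kwargs": {
  "steps": [
    [[-3, -30, 0], 0],
    [[0, -18, 0], 0],
    [[0, -9, 0], 0],
    [[0, 0, 0], 0],
    [[0, 0, 0], 0]
  ]
}}

```text
time: 8.1
tool_pos: [0.4798, 0.0201, 0.2267]
tcp_rot: [-0.22, -3.133, -0.001]
wrist_force: [-0.3, 0.2, -1.3]
width: 0.12
```

```bash
python3 to.py .4834 .0237 .2265;  python3 - <<'E'
from h import *
from workcell import bot
for n in ["side","top"]: cv2.imwrite(f"pics/{n}8.png",bot.read_camera(n)[:,:,::-1])
crop('pics/side8.png','pics/b1.png',215,170,100,80,8)
crop('pics/top8.png','pics/b2.png',300,150,80,100,6)
E
```

```text
t 8.1 pos [0.4798 0.0201 0.2267] xyaw 171.95 z [-1.1e-03  8.0e-04 -1.0e+00] F [-0.33  0.22 -1.3 ] w 0.12
shift mm [-3.   4.1  0.2]
```

View pics/b1.png

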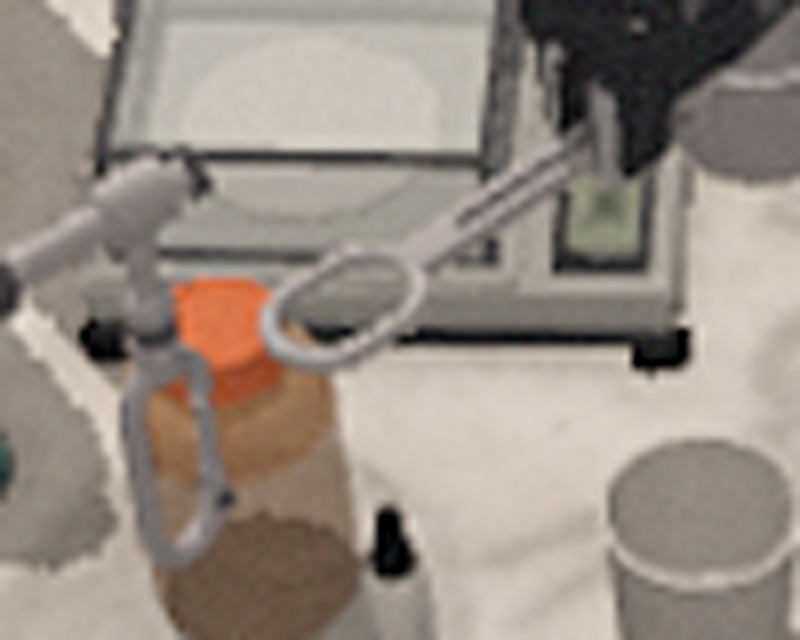

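View pics/b2.png

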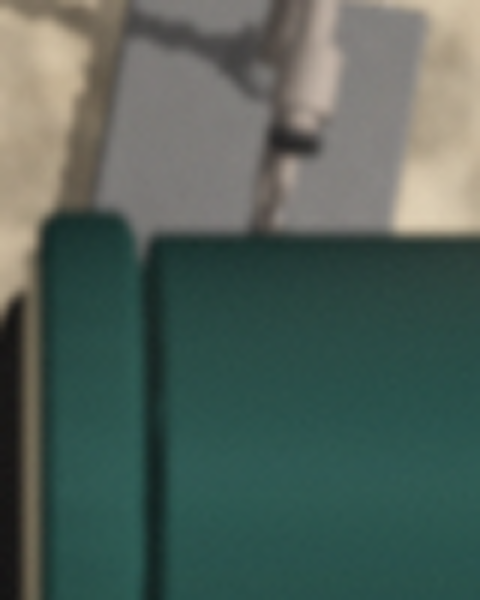

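```bash
cat > ov2.py <<'E'
from h import *
def hookpts(org,yaw,tilt=0):
    back=[(-11,-34.5),(-11,-26),(-7,-18),(0,-15),(7,-18),(11,-26),(11,-72),(7,-80.5),(0,-83.5),(-7,-80.5),(-11,-70),(-11,-38)]
    c,s=np.cos(tilt),np.sin(tilt)
    return np.array([[org[0]+(a*c-b*s)*np.cos(yaw)/1e3,org[1]+(a*c-b*s)*np.sin(yaw)/1e3,org[2]+(a*s+b*c)/1e3] for a,b in back])
def eyepts(tcp,yaw,L=.113,dz=.0365):
    P=[]
    for t in np.linspace(0,2*np.pi,48):
        ct,st=np.cos(t),np.sin(t)
        x=L-.0215+(.0075 if ct>0 else -.0075)+.014*ct; y=.014*st
        P.append([tcp[0]+x*np.cos(yaw)-y*np.sin(yaw),tcp[1]+x*np.sin(yaw)+y*np.cos(yaw),tcp[2]+dz])
    return np.array(P)
def draw(src,out,box,s,sets,cam='side'):
    x,y,w,h=box
    im=cv2.resize(cv2.imread(src)[y:y+h,x:x+w],None,fx=s,fy=s,interpolation=cv2.INTER_CUBIC)
    for P,c in sets:
        u,v=proj(cam,P); cv2.polylines(im,[np.c_[(u+.5-x)*s,(v+.5-y)*s].astype(int)],False,c,1)
    cv2.imwrite(out,im)
E
python3 - <<'E'
from ov2 import *
draw('pics/side8.png','pics/b3.png',(222,190,60,55),12,[(hookpts((.631,.003,.305),np.radians(-8)),(0,0,255)),(eyepts((.4798,.0201,.2267),np.radians(-8.05)),(0,255,0))])
E
```

```text
(no output)
```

View pics/b3.png

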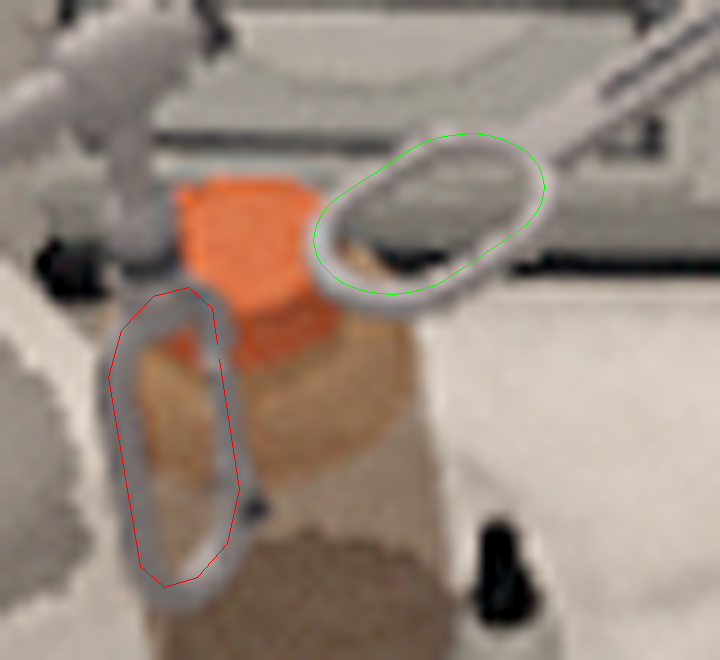

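Emit:
{"fn": "drive_tool", "kwargs": {
  "steps": [
    [[-4, 5, 0], 0],
    [[-5, 0, 0], 0],
    [[-5, 0, 0], 0],
    [[-2, 0, 0], 0],
    [[0, 0, 0], 0],
    [[0, 0, 0], 0]
  ]
}}

```text
time: 8.7
tool_pos: [0.4969, 0.0227, 0.2273]
tcp_rot: [-0.219, -3.133, 0.0]
wrist_force: [0.5, 0.2, -1.2]
width: 0.124
```

```bash
cat > look.py <<'E'
import sys
from ov2 import *
from workcell import bot
from to import to
to(None)
k=sys.argv[1]; s=bot.read_state(); M=R.from_rotvec(s['tcp_rot']).as_matrix(); yaw=np.arctan2(-M[1,0],-M[0,0])
cv2.imwrite(f"pics/side{k}.png",bot.read_camera('side')[:,:,::-1])
p=s['tool_pos']; print('eye',(p+[.113*np.cos(yaw),.113*np.sin(yaw),.0365]).round(4),np.degrees(yaw).round(1))
x,y,w,h=215,180,60,75
crop(f'pics/side{k}.png',f'pics/c{k}a.png',x,y,w,h,6)
draw(f'pics/side{k}.png',f'pics/c{k}b.png',(x,y,w,h),6,[(hookpts((.631,.004,.305),np.radians(-6)),(0,0,255)),(eyepts(p,yaw),(0,255,0))])
cv2.imwrite(f'pics/c{k}.png',np.hstack([cv2.imread(f'pics/c{k}a.png'),cv2.imread(f'pics/c{k}b.png')]))
E
python3 look.py 9
```

```text
t 8.7 pos [0.4969 0.0227 0.2273] xyaw 172.02 z [-5.e-04 -0.e+00 -1.e+00] F [ 0.55  0.23 -1.17] w 0.124
eye [0.6088 0.007  0.2638] -8.0
```

View pics/c9.png

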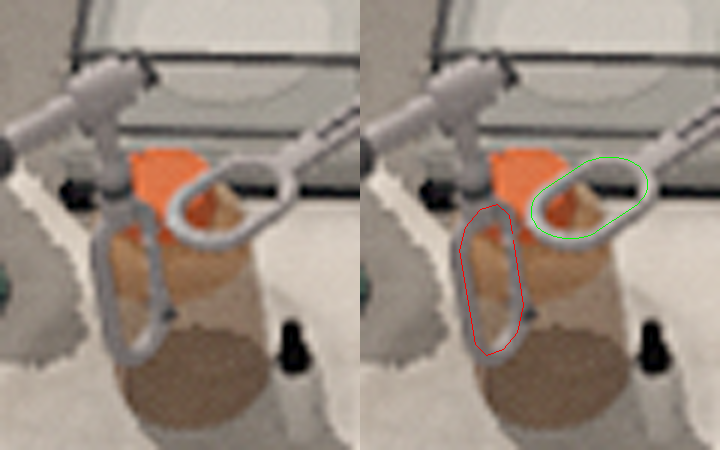

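Emit:
{"fn": "drive_tool", "kwargs": {
  "steps": [
    [[-3, 0, 0], 0],
    [[-3, 0, 0], 0],
    [[-3, 0, 0], 0],
    [[-3, 0, 0], 0],
    [[-3, 0, 0], 0],
    [[0, 0, 0], 0],
    [[0, 0, 0], 0]
  ]
}}

```text
time: 9.33
tool_pos: [0.5119, 0.0204, 0.2274]
tcp_rot: [-0.219, -3.134, 0.0]
wrist_force: [-0.6, -0.3, -1.2]
width: 0.12
```

```bash
python3 look.py 10
```

```text
t 9.3333 pos [0.5119 0.0204 0.2274] xyaw 171.99 z [-0. -0. -1.] F [-0.62 -0.27 -1.18] w 0.12
eye [0.6238 0.0047 0.2639] -8.0
```

View pics/c10.png

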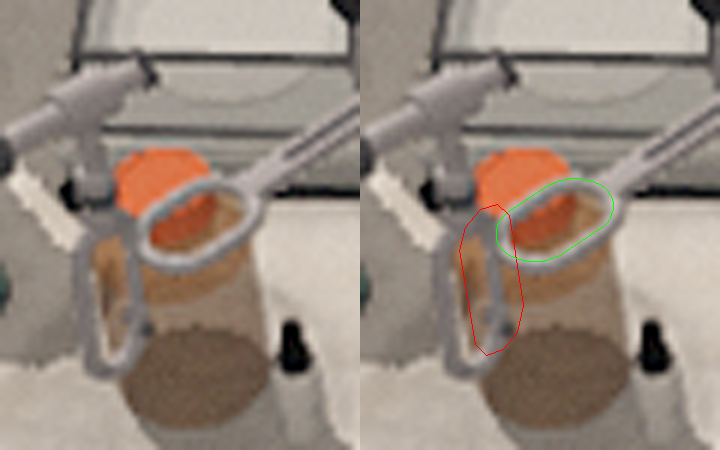

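Emit:
{"fn": "drive_tool", "kwargs": {
  "steps": [
    [[-3, 0, 0], 0],
    [[-3, 0, 0], 0],
    [[-3, 0, 0], 0],
    [[-3, 0, 0], 0],
    [[-3, 0, 0], 0],
    [[0, 0, 0], 0],
    [[0, 0, 0], 0]
  ]
}}

```text
time: 9.97
tool_pos: [0.5268, 0.0184, 0.2274]
tcp_rot: [0.219, 3.134, 0.0]
wrist_force: [-0.1, 0.7, -1.0]
width: 0.12
```

```bash
python3 look.py 11
```

```text
t 9.9667 pos [0.5268 0.0184 0.2274] xyaw 172.0 z [ 0.e+00  1.e-04 -1.e+00] F [-0.06  0.65 -1.04] w 0.12
eye [0.6387 0.0027 0.2639] -8.0
```

View pics/c11.png

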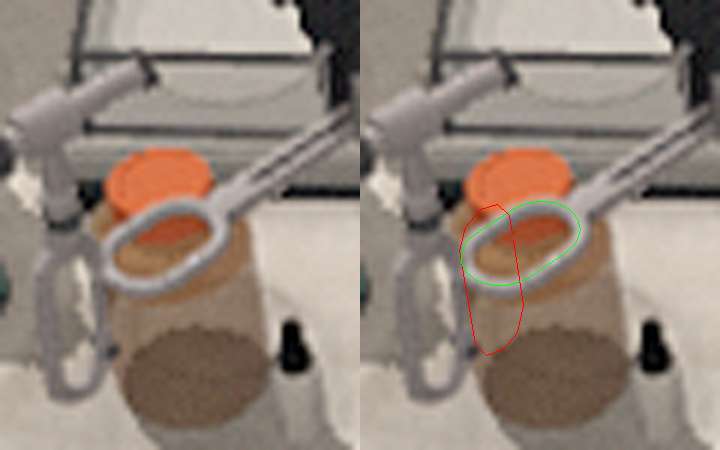

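```bash
python3 - <<'E'
from ov2 import *
k=11;box=(220,205,30,45)
A=[]
for d,t in ((.025,0),(.022,.1)):
    rd=np.array([np.cos(np.radians(-11.7)),np.sin(np.radians(-11.7)),0])
    P=hookpts(np.array((.631,.0035,.3035))+d*rd,np.radians(-8),t)
    E=eyepts((.5268,.0184,.2255),np.radians(-8))
    draw(f'pics/side{k}.png','/tmp/x.png',box,12,[(P,(0,0,255)),(P[-2:],(255,255,0)),(E,(0,255,0)),(E[:2],(255,0,0))]); A.append(cv2.imread('/tmp/x.png'))
cv2.imwrite('pics/d11.png',np.hstack(A))
E
```

```text
(no output)
```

View pics/d11.png

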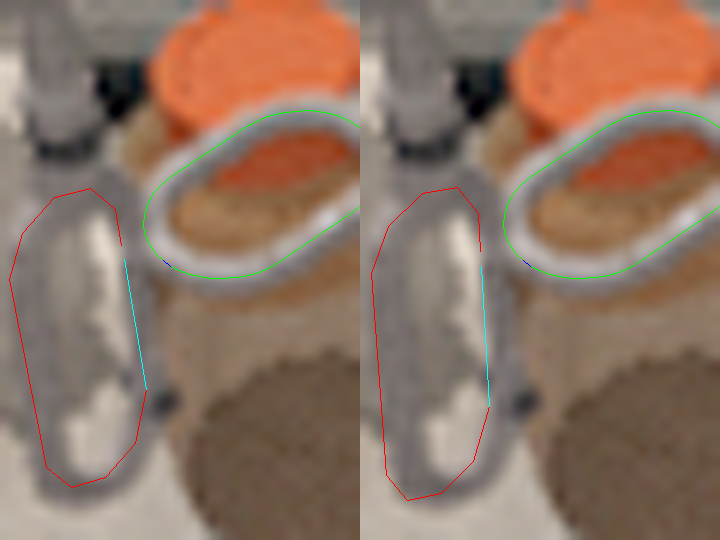

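Emit:
{"fn": "drive_tool", "kwargs": {
  "steps": [
    [[5, 0, 0], 0],
    [[0, 0, 3.5], 0],
    [[-3, 0, 0], 0],
    [[-3, 0, 0], 0],
    [[-3, 0, 0], 0],
    [[-2, 0, 0], 0],
    [[0, 0, 0], 0],
    [[0, 0, 0], 0]
  ]
}}

```text
time: 10.68
tool_pos: [0.5327, 0.0175, 0.2239]
tcp_rot: [-0.219, -3.134, 0.0]
wrist_force: [0.1, -0.2, -1.4]
width: 0.124
```

```bash
python3 look.py 12
```

```text
t 10.6833 pos [0.5327 0.0175 0.2239] xyaw 172.0 z [-1.e-04 -1.e-04 -1.e+00] F [ 0.15 -0.17 -1.38] w 0.124
eye [0.6446 0.0018 0.2604] -8.0
```

View pics/c12.png

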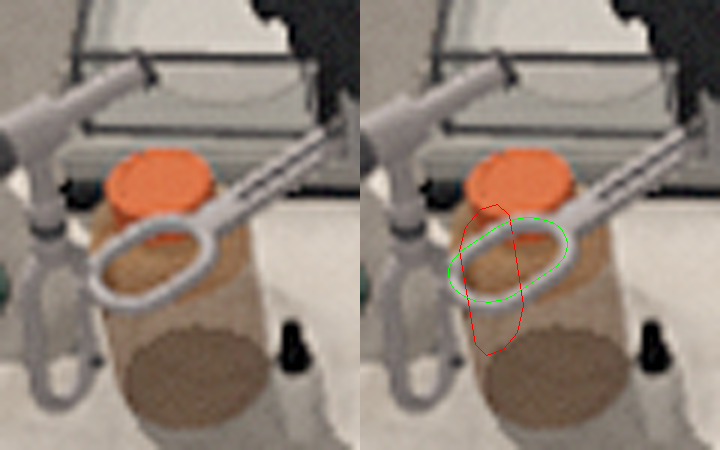

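Emit:
{"fn": "drive_tool", "kwargs": {
  "steps": [
    [[-2, 0, 0], 0],
    [[-2, 0, 0], 0],
    [[-2, 0, 0], 0],
    [[0, 0, 0], 0],
    [[0, 0, 0], 0]
  ]
}}

```text
time: 11.15
tool_pos: [0.5382, 0.0168, 0.2236]
tcp_rot: [-0.219, -3.133, -0.0]
wrist_force: [-1.2, 0.5, -1.8]
width: 0.125
```

```bash
python3 look.py 13
```

```text
t 11.15 pos [0.5382 0.0168 0.2236] xyaw 172.0 z [-7.e-04  1.e-04 -1.e+00] F [-1.21  0.52 -1.75] w 0.125
eye [0.6501 0.0011 0.2601] -8.0
```

View pics/c13.png

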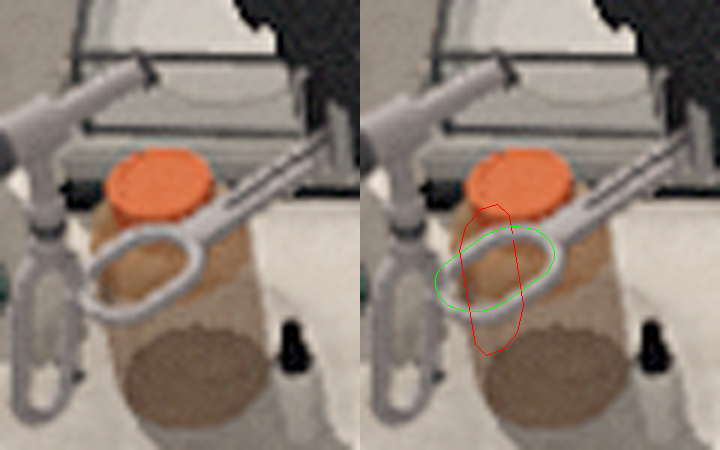

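Emit:
{"fn": "drive_tool", "kwargs": {
  "steps": [
    [[-2, 0, 0], 0],
    [[-2, 0, 0], 0],
    [[0, 0, 0], 0],
    [[0, 0, 0], 0]
  ]
}}

```text
time: 11.53
tool_pos: [0.5417, 0.0163, 0.2236]
tcp_rot: [-0.219, -3.132, -0.0]
wrist_force: [-4.0, 1.2, -0.9]
width: 0.122
```

Emit:
{"fn": "drive_tool", "kwargs": {
  "steps": [
    [[-1, 0, 0], 0],
    [[-1, 0, 0], 0],
    [[0, 0, 0], 0],
    [[0, 0, 0], 0]
  ]
}}

```text
time: 11.87
tool_pos: [0.5442, 0.016, 0.2239]
tcp_rot: [-0.219, -3.134, -0.0]
wrist_force: [-5.2, 1.3, -1.2]
width: 0.125
```

```bash
python3 look.py 14
```

```text
t 11.8667 pos [0.5442 0.016  0.2239] xyaw 172.0 z [-3.e-04  1.e-04 -1.e+00] F [-5.23  1.34 -1.2 ] w 0.125
eye [6.561e-01 2.000e-04 2.604e-01] -8.0
```

View pics/c14.png

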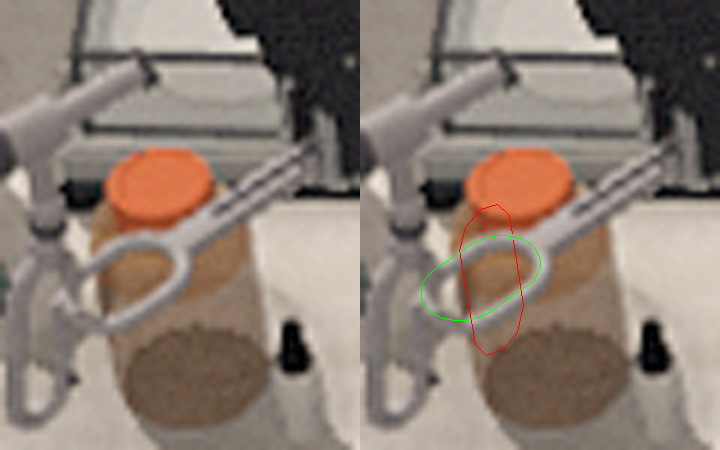

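Emit:
{"fn": "drive_tool", "kwargs": {
  "steps": [
    [[-1, 0, 0], 0],
    [[-1, 0, 0], 0],
    [[0, 0, 0], 0],
    [[0, 0, 0], 0]
  ]
}}

```text
time: 12.25
tool_pos: [0.5463, 0.0157, 0.2239]
tcp_rot: [-0.219, -3.134, -0.0]
wrist_force: [-4.2, 2.0, -1.6]
width: 0.125
```

Emit:
{"fn": "drive_tool", "kwargs": {
  "steps": [
    [[-1, 0, 0], 0],
    [[-1, 0, 0], 0],
    [[0, 0, 0], 0],
    [[0, 0, 0], 0]
  ]
}}

```text
time: 12.58
tool_pos: [0.5482, 0.0154, 0.2238]
tcp_rot: [-0.219, -3.134, -0.0]
wrist_force: [-4.7, 0.9, -1.3]
width: 0.121
```

```bash
python3 look.py 15
```

```text
t 12.5833 pos [0.5482 0.0154 0.2238] xyaw 172.0 z [-2.e-04  1.e-04 -1.e+00] F [-4.66  0.86 -1.3 ] w 0.121
eye [ 6.601e-01 -3.000e-04  2.603e-01] -8.0
```

View pics/c15.png

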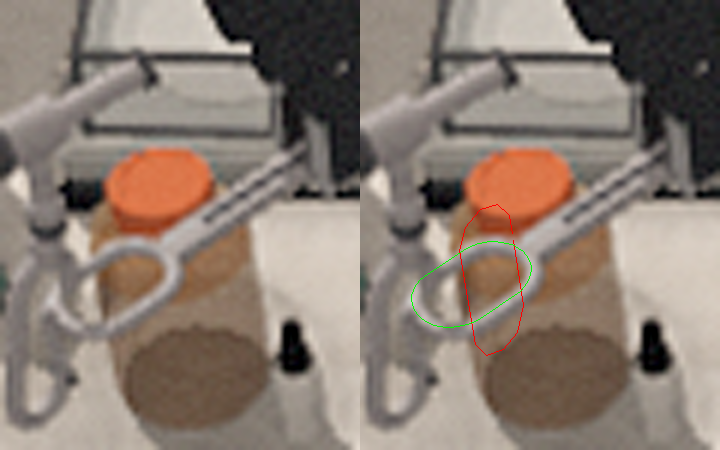

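Emit:
{"fn": "drive_tool", "kwargs": {
  "steps": [
    [[-1, 0, 0], 0],
    [[-1, 0, 0], 0],
    [[0, 0, 0], 0],
    [[0, 0, 0], 0]
  ]
}}

```text
time: 12.97
tool_pos: [0.5502, 0.0151, 0.2239]
tcp_rot: [-0.219, -3.134, -0.0]
wrist_force: [-5.0, 1.4, -0.7]
width: 0.121
```

Emit:
{"fn": "drive_tool", "kwargs": {
  "steps": [
    [[-1, 0, 0], 0],
    [[-0.5, 0, 0], 0],
    [[0, 0, 0], 0],
    [[0, 0, 0], 0]
  ]
}}

```text
time: 13.3
tool_pos: [0.5515, 0.015, 0.2238]
tcp_rot: [-0.219, -3.133, -0.0]
wrist_force: [-4.9, 1.9, -0.4]
width: 0.121
```

Emit:
{"fn": "drive_tool", "kwargs": {
  "steps": [
    [[-1, 0, 0], 0],
    [[0, 0, 0], 0],
    [[0, 0, 0], 0]
  ]
}}

```text
time: 13.55
tool_pos: [0.5518, 0.0149, 0.2235]
tcp_rot: [-0.219, -3.132, -0.0]
wrist_force: [-7.0, 2.3, -0.9]
width: 0.123
```

Emit:
{"fn": "drive_tool", "kwargs": {
  "steps": [
    [[-1, 0, 0], 0],
    [[0, 0, 0], 0],
    [[0, 0, 0], 0]
  ]
}}

```text
time: 13.8
tool_pos: [0.552, 0.0149, 0.2233]
tcp_rot: [-0.219, -3.13, -0.0]
wrist_force: [-8.8, 2.2, -0.6]
width: 0.123
```

```bash
python3 look.py 16
```

```text
t 13.8 pos [0.552  0.0149 0.2233] xyaw 172.01 z [-3.8e-03  5.0e-04 -1.0e+00] F [-8.82  2.17 -0.56] w 0.123
eye [ 0.6639 -0.0008  0.2598] -8.0
```

View pics/c16.png

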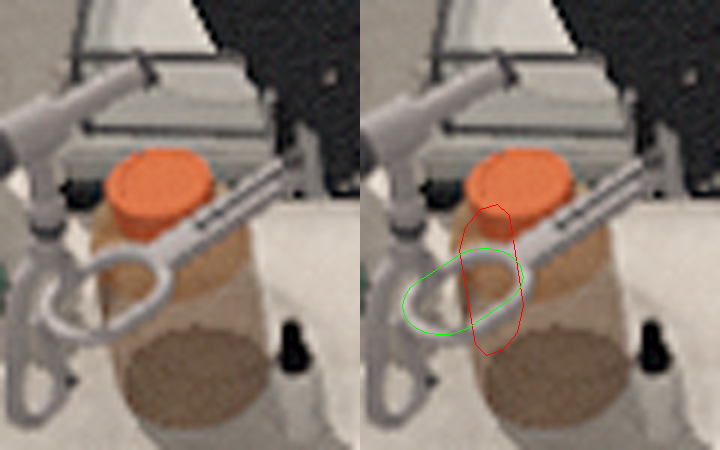

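Emit:
{"fn": "drive_tool", "kwargs": {
  "steps": [
    [[0, 0, -1], 0],
    [[0, 0, -1], 0],
    [[0, 0, 0], 0],
    [[0, 0, 0], 0]
  ]
}}

```text
time: 14.18
tool_pos: [0.5519, 0.0149, 0.2251]
tcp_rot: [-0.219, -3.13, -0.0]
wrist_force: [-7.3, 2.3, -1.1]
width: 0.124
```

Emit:
{"fn": "drive_tool", "kwargs": {
  "steps": [
    [[0, 0, -1], 0],
    [[0, 0, -1], 0],
    [[0, 0, 0], 0],
    [[0, 0, 0], 0]
  ]
}}

```text
time: 14.52
tool_pos: [0.5518, 0.0149, 0.2267]
tcp_rot: [-0.219, -3.129, -0.0]
wrist_force: [-7.6, 1.8, -2.9]
width: 0.123
```

Emit:
{"fn": "drive_tool", "kwargs": {
  "steps": [
    [[0, 0, -1], 0],
    [[0, 0, -1], 0],
    [[0, 0, 0], 0],
    [[0, 0, 0], 0]
  ]
}}

```text
time: 14.85
tool_pos: [0.552, 0.0149, 0.2286]
tcp_rot: [-0.219, -3.13, -0.0]
wrist_force: [-6.2, 1.5, -3.2]
width: 0.124
```

```bash
python3 look.py 17
```

```text
t 14.85 pos [0.552  0.0149 0.2286] xyaw 172.01 z [-4.3e-03  5.0e-04 -1.0e+00] F [-6.22  1.54 -3.17] w 0.124
eye [ 0.6639 -0.0009  0.2651] -8.0
```

View pics/c17.png

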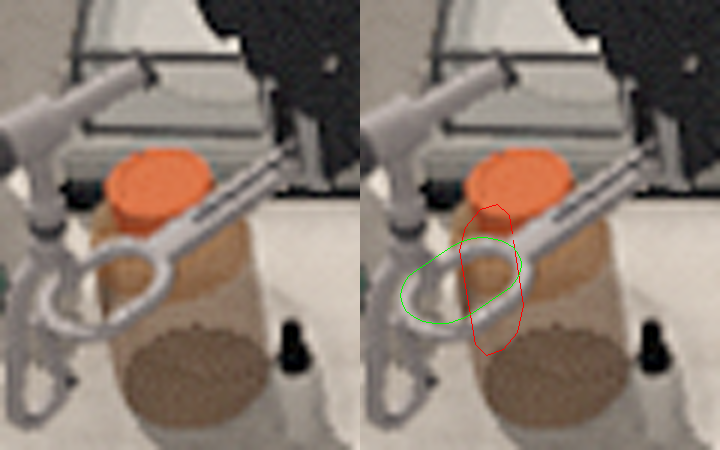

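Emit:
{"fn": "drive_tool", "kwargs": {
  "steps": [
    [[0.5, 0, -1], 0],
    [[0, 0, -1], 0],
    [[0, 0, 0], 0],
    [[0, 0, 0], 0]
  ]
}}

```text
time: 15.23
tool_pos: [0.5524, 0.0148, 0.2312]
tcp_rot: [-0.219, -3.132, -0.0]
wrist_force: [-5.8, 0.5, -2.2]
width: 0.122
```

```bash
python3 look.py 18; python3 - <<'E'
from h import *
crop('pics/side18.png','pics/e18.png',212,210,40,48,14)
E
```

```text
t 15.2333 pos [0.5524 0.0148 0.2312] xyaw 172.0 z [-2.e-03  2.e-04 -1.e+00] F [-5.78  0.45 -2.15] w 0.122
eye [ 0.6643 -0.001   0.2677] -8.0
```

View pics/e18.png

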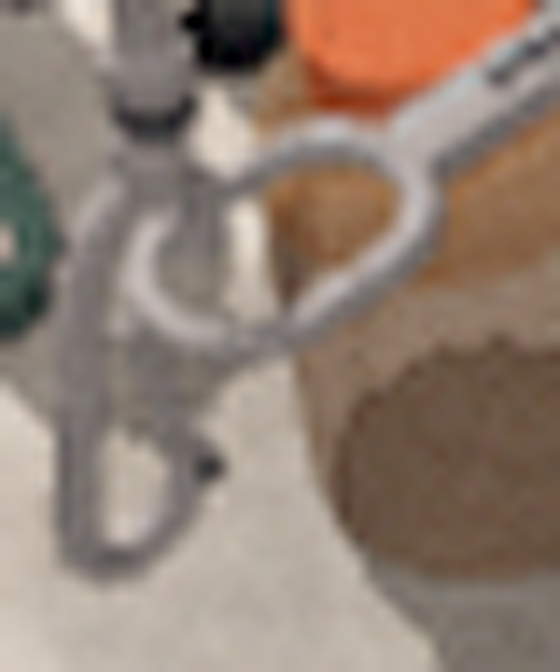

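Emit:
{"fn": "drive_tool", "kwargs": {
  "steps": [
    [[0, 0, -1], 0],
    [[0, 0, -1], 0],
    [[0, 0, 0], 0],
    [[0, 0, 0], 0]
  ]
}}

```text
time: 15.62
tool_pos: [0.5545, 0.0144, 0.2347]
tcp_rot: [0.219, 3.131, -0.0]
wrist_force: [-1.1, 0.3, -1.7]
width: 0.123
```

```bash
python3 look.py 19; python3 - <<'E'
from h import *
crop('pics/side19.png','pics/e19.png',212,210,40,48,14)
E
```

```text
t 15.6167 pos [0.5545 0.0144 0.2347] xyaw 171.99 z [ 2.9e-03 -4.0e-04 -1.0e+00] F [-1.07  0.32 -1.68] w 0.123
eye [ 0.6664 -0.0014  0.2712] -8.0
```

View pics/e19.png

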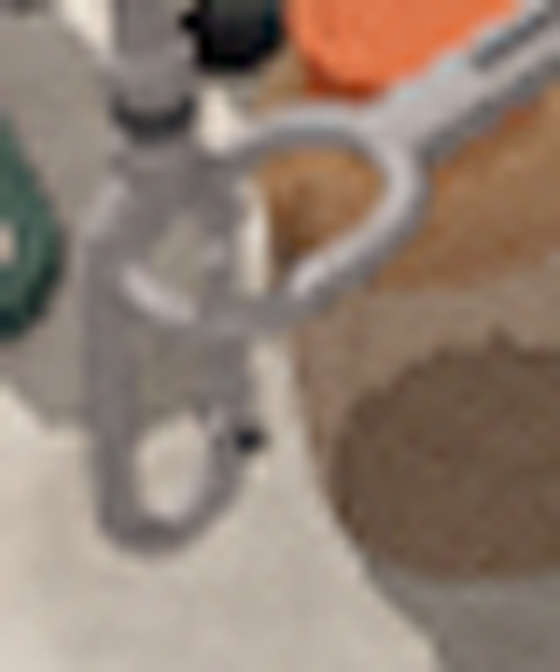

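Emit:
{"fn": "drive_tool", "kwargs": {
  "steps": [
    [[0, 0, 4], 0],
    [[1, 0, 4], 0],
    [[2, 0, 4], 0],
    [[2, 0, 4], 0],
    [[2, 0, 4], 0],
    [[2, 0, 0], 0],
    [[0, 0, 0], 0],
    [[0, 0, 0], 0]
  ],
  "force": 30
}}

```text
time: 16.33
tool_pos: [0.5443, 0.0159, 0.214]
tcp_rot: [0.219, 3.134, -0.0]
wrist_force: [-1.1, -0.1, -1.0]
width: 0.119
```

```bash
python3 look.py 20; python3 - <<'E'
from h import *
crop('pics/side20.png','pics/e20.png',212,200,50,58,12)
E
```

```text
t 16.3333 pos [0.5443 0.0159 0.214 ] xyaw 172.0 z [ 3.e-04 -0.e+00 -1.e+00] F [-1.06 -0.06 -1.03] w 0.119
eye [6.562e-01 2.000e-04 2.505e-01] -8.0
```

View pics/e20.png

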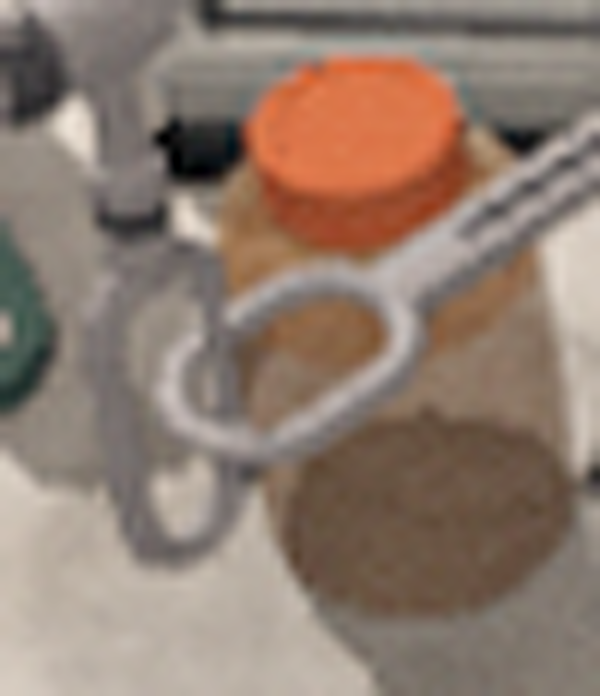

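Emit:
{"fn": "drive_tool", "kwargs": {
  "steps": [
    [[3, 0, 0], 0],
    [[3, 0, 0], 0],
    [[3, 0, 0], 0],
    [[4, 0, 1], 0],
    [[4, 0, 2], 0],
    [[3, 0, 2], 0],
    [[0, 0, 2], 0],
    [[0, 0, 0], 0]
  ]
}}

```text
time: 17.05
tool_pos: [0.5239, 0.0188, 0.2062]
tcp_rot: [-0.219, -3.133, 0.0]
wrist_force: [0.1, -0.3, -1.5]
width: 0.12
```

Emit:
{"fn": "drive_tool", "kwargs": {
  "steps": [
    [[3, 0, 2], 0],
    [[3, 0, 2], 0],
    [[2, 0, 2], 0],
    [[0, 0, 2], 0],
    [[0, 0, 0], 0],
    [[0, 0, 0], 0]
  ]
}}

```text
time: 17.55
tool_pos: [0.5164, 0.0198, 0.1986]
tcp_rot: [-0.219, -3.133, 0.0]
wrist_force: [-0.2, -0.5, -1.0]
width: 0.121
```

```bash
python3 look.py 21; python3 - <<'E'
from h import *
crop('pics/side21.png','pics/e21.png',212,180,80,75,8)
E
```

```text
t 17.55 pos [0.5164 0.0198 0.1986] xyaw 172.0 z [-5.e-04  0.e+00 -1.e+00] F [-0.24 -0.47 -0.96] w 0.121
eye [0.6283 0.0041 0.2351] -8.0
```

View pics/e21.png

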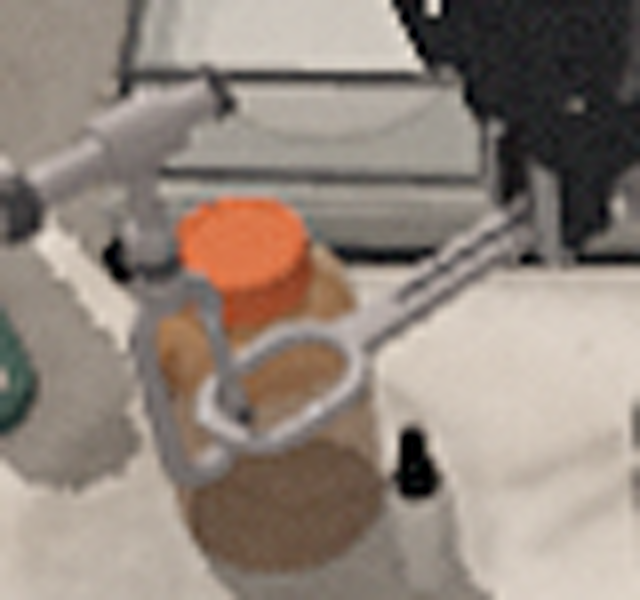

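Emit:
{"fn": "drive_tool", "kwargs": {
  "steps": [
    [[0, 0, 2], 0],
    [[0, 0, 2], 0],
    [[0, 0, 2], 0],
    [[0, 0, 2], 0],
    [[0, 0, 2], 0],
    [[0, 0, 2], 0],
    [[0, 0, 0], 0],
    [[0, 0, 0], 0]
  ],
  "force": 22
}}

```text
time: 18.27
tool_pos: [0.517, 0.0199, 0.1872]
tcp_rot: [0.219, 3.133, 0.0]
wrist_force: [0.5, 0.3, 1.8]
width: 0.123
```

Emit:
{"fn": "drive_tool", "kwargs": {
  "steps": [
    [[0, 0, 3], 0],
    [[0, 0, 3], 0],
    [[-0.5, 0, 3], 0],
    [[-0.5, 0, 3], 0],
    [[0, 0, 0], 0],
    [[0, 0, 0], 0]
  ]
}}

```text
time: 18.77
tool_pos: [0.5173, 0.0197, 0.1745]
tcp_rot: [-0.219, -3.133, 0.0]
wrist_force: [0.6, 0.3, 0.1]
width: 0.123
```

```bash
python3 look.py 22; python3 - <<'E'
from h import *
crop('pics/side22.png','pics/e22.png',212,180,80,75,8)
E
```

```text
t 18.7667 pos [0.5173 0.0197 0.1745] xyaw 172.0 z [-9.e-04  0.e+00 -1.e+00] F [0.57 0.25 0.08] w 0.123
eye [0.6292 0.004  0.211 ] -8.0
```

View pics/e22.png

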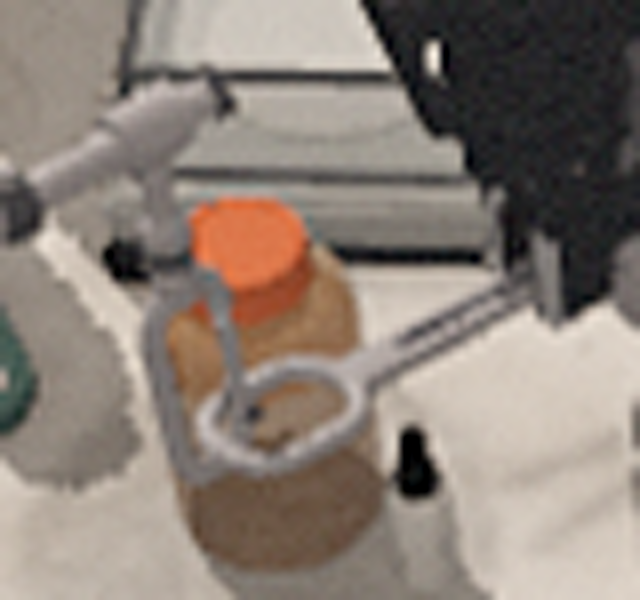

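Emit:
{"fn": "drive_tool", "kwargs": {
  "steps": [
    [[-1, 0, 3.5], 0],
    [[-1, 0, 3.5], 0],
    [[-1, 0, 3.5], 0],
    [[-1.2, 0, 3.5], 0],
    [[-1.2, 0, 3.5], 0],
    [[-1.2, 0, 3.5], 0],
    [[0, 0, 0], 0]
  ]
}}

```text
time: 19.4
tool_pos: [0.5237, 0.0187, 0.1528]
tcp_rot: [-0.219, -3.133, 0.0]
wrist_force: [-0.1, 0.6, 3.2]
width: 0.121
```

Emit:
{"fn": "drive_tool", "kwargs": {
  "steps": [
    [[-1.5, 0, 3.5], 0],
    [[-1.5, 0, 3.5], 0],
    [[-1.7, 0, 3.5], 0],
    [[-1.7, 0, 3.5], 0],
    [[-1.8, 0, 3.5], 0],
    [[0, 0, 0], 0]
  ]
}}

```text
time: 19.9
tool_pos: [0.5319, 0.0176, 0.1354]
tcp_rot: [-0.219, -3.133, 0.0]
wrist_force: [0.1, 0.1, 1.2]
width: 0.126
```

```bash
python3 look.py 23; python3 - <<'E'
from h import *
crop('pics/side23.png','pics/e23.png',212,160,100,100,6)
E
```

```text
t 19.9 pos [0.5319 0.0176 0.1354] xyaw 171.99 z [-0.0014  0.     -1.    ] F [0.12 0.12 1.23] w 0.126
eye [0.6438 0.0018 0.1719] -8.0
```

View pics/e23.png

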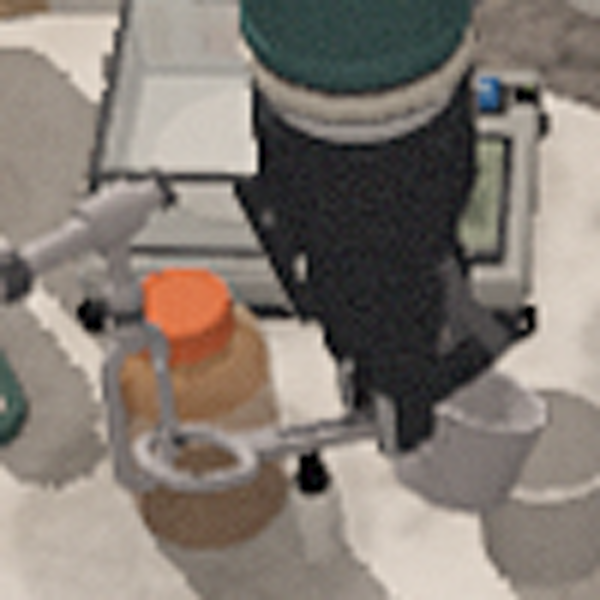

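Emit:
{"fn": "drive_tool", "kwargs": {
  "steps": [
    [[-2, 0, 3.3], 0],
    [[-2.2, 0, 3.2], 0],
    [[-2.3, 0, 3.2], 0],
    [[-2.4, 0, 3.2], 0],
    [[-2.5, 0, 3.2], 0],
    [[0, 0, 0], 0]
  ]
}}

```text
time: 20.45
tool_pos: [0.5435, 0.016, 0.1194]
tcp_rot: [-0.219, -3.133, 0.0]
wrist_force: [-0.6, -0.4, 2.2]
width: 0.121
```

Emit:
{"fn": "drive_tool", "kwargs": {
  "steps": [
    [[-2.6, 0, 3], 0],
    [[-2.7, 0, 2.9], 0],
    [[-2.8, 0, 2.8], 0],
    [[-2.9, 0, 2.7], 0],
    [[0, 0, 0], 0],
    [[0, 0, 0], 0]
  ]
}}

```text
time: 20.95
tool_pos: [0.5542, 0.0144, 0.1084]
tcp_rot: [-0.219, -3.133, 0.0]
wrist_force: [-0.7, -0.6, 1.7]
width: 0.122
```

```bash
python3 look.py 24; python3 - <<'E'
from h import *
from workcell import bot
crop('pics/side24.png','pics/e24.png',212,160,100,100,6)
cv2.imwrite("pics/top24.png",bot.read_camera('top')[:,:,::-1])
crop('pics/top24.png','pics/f24.png',270,90,140,170,3)
E
```

```text
t 20.95 pos [0.5542 0.0144 0.1084] xyaw 171.99 z [-0.0011 -0.     -1.    ] F [-0.75 -0.58  1.68] w 0.122
eye [ 0.6661 -0.0013  0.1449] -8.0
```

View pics/e24.png

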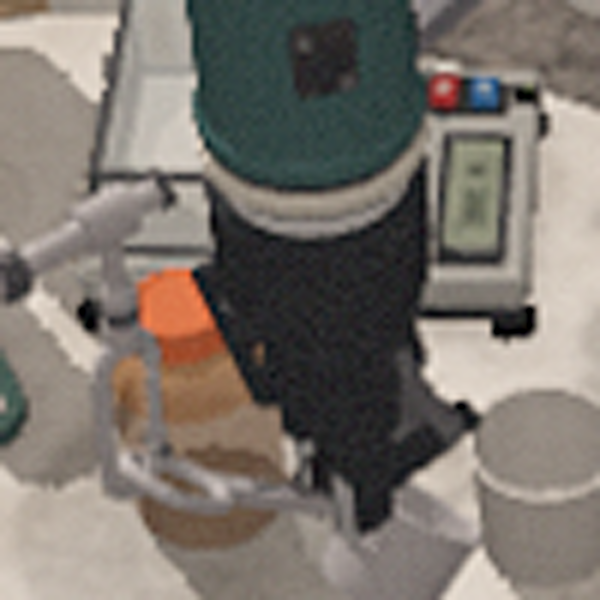

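View pics/f24.png

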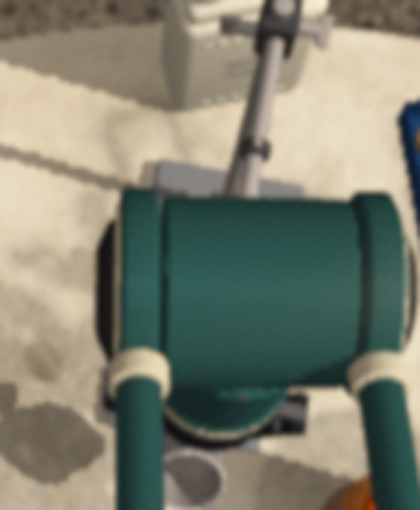

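```bash
python3 - <<'E'
from h import *
for z in (.3,.35,.4,.45): print(z,atz('top',348,156.5,z)[:2], atz('top',300,245,z)[:2])
# side: rod front end & teal lower-left boundary
u,v=proj('side',np.array([[.607,.008,.343],[.5542,.0144,.1814],[.5542,.0144,.25],[.5542,.0144,.35],[.5542,.0144,.45]])); print(np.c_[u,v].round(0))
E
```

```text
0.3 [0.65915509 0.00156775] [0.50621431 0.08522414]
0.35 [0.64228535 0.00686965] [0.49960662 0.08491284]
0.4 [0.62541561 0.01217154] [0.49299893 0.08460154]
0.45 [0.60854587 0.01747344] [0.48639124 0.08429025]
[[242. 188.]
 [268. 231.]
 [265. 209.]
 [262. 172.]
 [258. 129.]]
```

View pics/side24.png

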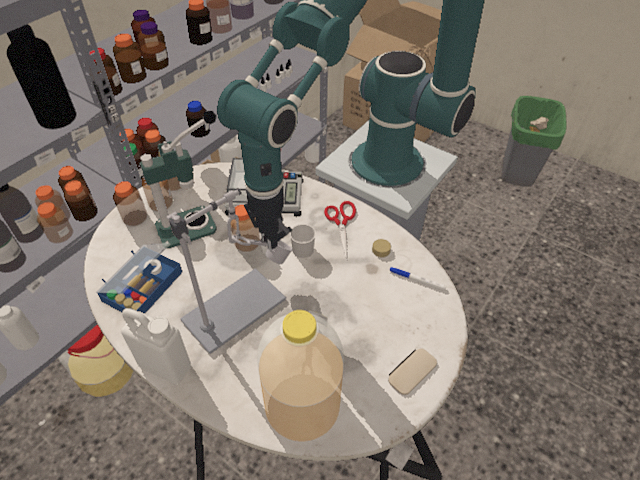

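Emit:
{"fn": "drive_tool", "kwargs": {
  "steps": [
    [[-0.2, 5.4, 0], 4],
    [[-0.2, 5.4, 0], 4],
    [[-0.2, 5.4, 0], 4],
    [[-0.2, 5.4, 0], 4],
    [[0, 0, 0], 0],
    [[0, 0, 0], 0]
  ]
}}

```text
time: 21.55
tool_pos: [0.5601, 0.0354, 0.1087]
tcp_rot: [-0.649, -3.073, 0.0]
wrist_force: [-0.6, 0.3, 0.8]
width: 0.125
```

```bash
cat > look2.py <<'E'
import sys
from h import *
from workcell import bot
from to import to
to(None)
k=sys.argv[1]; s=bot.read_state(); M=R.from_rotvec(s['tcp_rot']).as_matrix(); d=-M[:,0]; p=s['tool_pos']
E=np.array([.630,.0037,.228]); g=p+[0,0,.0365]; r=E-g; print('dist h',np.hypot(*r[:2]).round(4),'dir',np.degrees(np.arctan2(r[1],r[0])).round(1),'yaw',np.degrees(np.arctan2(d[1],d[0])).round(1),'depth',r[2].round(4),'L',np.linalg.norm(r).round(4),'theta',np.degrees(np.arctan2(r[2],np.hypot(*r[:2]))).round(1),'q6',s['q'][5].round(2))
cv2.imwrite(f"pics/side{k}.png",bot.read_camera('side')[:,:,::-1])
crop(f'pics/side{k}.png',f'pics/e{k}.png',200,150,100,110,6)
E
python3 look2.py 25
```

```text
t 21.55 pos [0.5601 0.0354 0.1087] xyaw 156.15 z [-5.e-04 -1.e-04 -1.e+00] F [-0.62  0.35  0.85] w 0.125
dist h 0.0767 dir -24.4 yaw -23.8 depth 0.0828 L 0.1129 theta 47.2 q6 -1.14
```

View pics/e25.png

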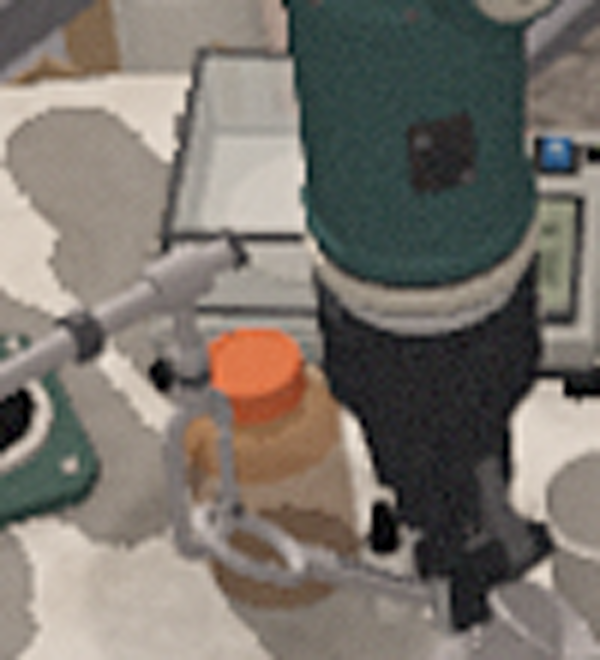

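Turning round the hook works with little force. On with it.

Emit:
{"fn": "drive_tool", "kwargs": {
  "steps": [
    [[-0.2, 5.4, 0], 4],
    [[-0.2, 5.4, 0], 4],
    [[-0.2, 5.4, 0], 4],
    [[-0.2, 5.4, 0], 4],
    [[-0.2, 5.4, 0], 4],
    [[-0.2, 5.4, 0], 4],
    [[0, 0, 0], 0],
    [[0, 0, 0], 0]
  ]
}}

```text
time: 22.27
tool_pos: [0.5793, 0.0612, 0.1088]
tcp_rot: [-1.273, -2.872, 0.0]
wrist_force: [-0.3, 1.6, 1.7]
width: 0.121
```

```bash
python3 look2.py 26
```

```text
t 22.2667 pos [0.5793 0.0612 0.1088] xyaw 132.18 z [-2.e-04 -1.e-04 -1.e+00] F [-0.29  1.56  1.67] w 0.121
dist h 0.0766 dir -48.6 yaw -47.8 depth 0.0827 L 0.1127 theta 47.2 q6 -0.67
```

View pics/e26.png

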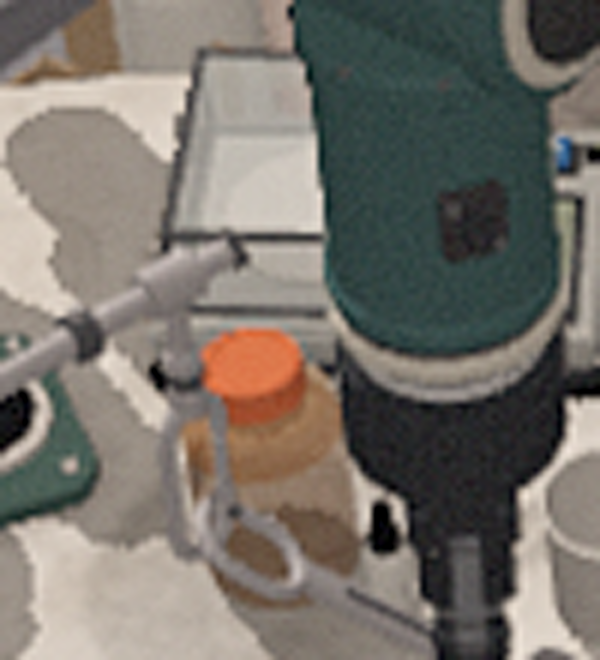

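Emit:
{"fn": "drive_tool", "kwargs": {
  "steps": [
    [[0, 0, 0], 0],
    [[0, 0, 0], 0],
    [[5, 0, -10], 0],
    [[20, 0, -25], 0],
    [[30, 0, -25], 0],
    [[30, 0, -20], 0],
    [[30, 0, -10], 0],
    [[30, 0, 0], 0]
  ],
  "jaw": 0.6
}}

```text
time: 22.98
tool_pos: [0.4834, 0.1702, 0.2033]
tcp_rot: [1.276, 2.865, 0.007]
wrist_force: [0.2, 0.3, -0.5]
width: 0.6
```

```bash
python3 look2.py 27
```

```text
t 22.9833 pos [0.4834 0.1702 0.2033] xyaw 131.98 z [ 0.0064  0.0019 -1.    ] F [ 0.16  0.32 -0.47] w 0.6
dist h 0.2218 dir -48.6 yaw -48.0 depth -0.0118 L 0.2222 theta -3.1 q6 -0.44
```

View pics/side27.png

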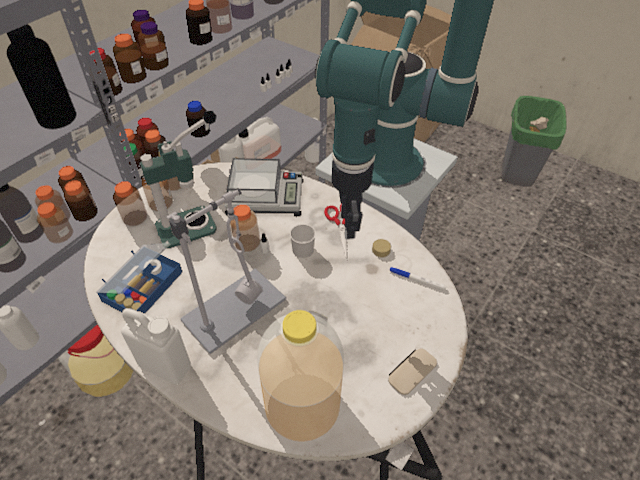

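The scoop hangs from the hook (eye near (233,240), cup near (248,290)) with the gripper clear at (350,215). I'll back off a little further and let it settle.

Emit:
{"fn": "drive_tool", "kwargs": {
  "steps": [
    [[25, 0, -5], 0],
    [[25, 0, -5], 0],
    [[0, 0, 0], 0],
    [[0, 0, 0], 0],
    [[0, 0, 0], 0],
    [[0, 0, 0], 0],
    [[0, 0, 0], 0],
    [[0, 0, 0], 0]
  ]
}}

```text
time: 23.7
tool_pos: [0.4493, 0.2054, 0.2086]
tcp_rot: [-1.279, -2.869, 0.001]
wrist_force: [-0.3, -1.0, 0.5]
width: 0.602
```

Emit:
{"fn": "drive_tool", "kwargs": {
  "steps": [
    [[0, 0, 0], 0],
    [[0, 0, 0], 0],
    [[0, 0, 0], 0],
    [[0, 0, 0], 0],
    [[0, 0, 0], 0],
    [[0, 0, 0], 0],
    [[0, 0, 0], 0],
    [[0, 0, 0], 0]
  ]
}}

```text
time: 24.37
tool_pos: [0.4489, 0.2061, 0.2089]
tcp_rot: [1.278, 2.87, -0.0]
wrist_force: [0.3, -0.7, 0.0]
width: 0.6
```

Emit:
{"fn": "drive_tool", "kwargs": {
  "steps": [
    [[0, 0, 0], 0],
    [[0, 0, 0], 0],
    [[0, 0, 0], 0],
    [[0, 0, 0], 0],
    [[0, 0, 0], 0],
    [[0, 0, 0], 0],
    [[0, 0, 0], 0],
    [[0, 0, 0], 0]
  ]
}}

```text
time: 25.03
tool_pos: [0.4489, 0.2061, 0.2089]
tcp_rot: [1.278, 2.87, -0.0]
wrist_force: [0.6, 0.4, 1.2]
width: 0.597
```

Emit:
{"fn": "drive_tool", "kwargs": {
  "steps": [
    [[0, 0, 0], 0],
    [[0, 0, 0], 0],
    [[0, 0, 0], 0],
    [[0, 0, 0], 0],
    [[0, 0, 0], 0],
    [[0, 0, 0], 0],
    [[0, 0, 0], 0],
    [[0, 0, 0], 0]
  ]
}}

```text
time: 25.7
tool_pos: [0.4489, 0.2061, 0.2089]
tcp_rot: [-1.278, -2.87, 0.0]
wrist_force: [0.3, 0.2, 0.1]
width: 0.6
```

```bash
python3 - <<'E'
from h import *
from workcell import bot
A=[]
for i in range(4):
    cv2.imwrite(f"pics/w{i}.png",bot.read_camera('side')[:,:,::-1])
    for _ in range(2): bot.read_camera('top')
    crop(f'pics/w{i}.png','/tmp/a.png',205,185,66,130,3); A.append(cv2.imread('/tmp/a.png'))
cv2.imwrite('pics/w.png',np.hstack(A)); cv2.imwrite('pics/topf.png',bot.read_camera('top')[:,:,::-1]); crop('pics/topf.png','pics/topfc.png',300,90,120,220,2)
crop('pics/w3.png','pics/wz.png',215,190,45,60,10)
print(bot.read_state()['time'])
E
```

```text
26.35
```

View pics/w.png

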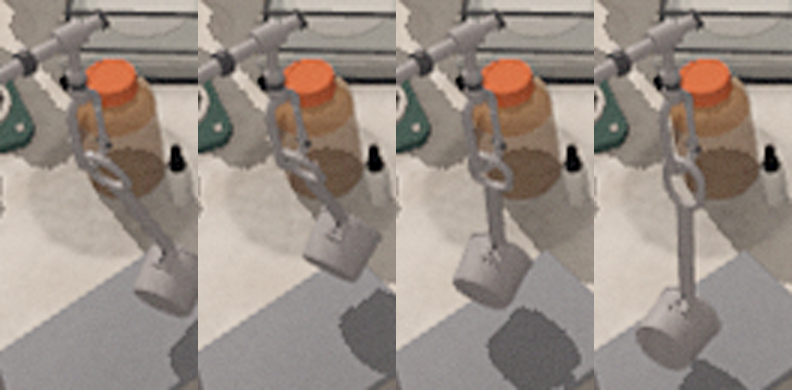

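View pics/wz.png

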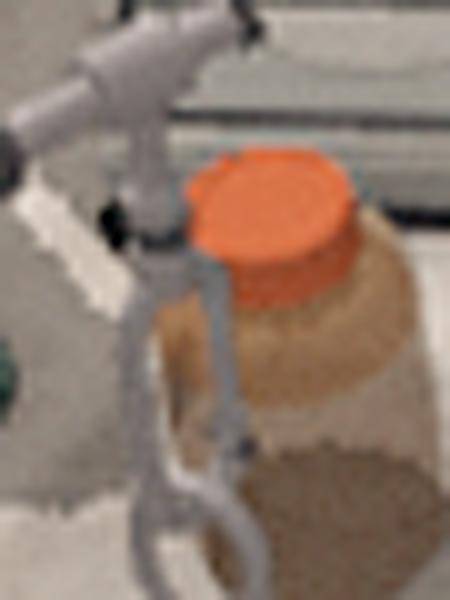

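View pics/topf.png

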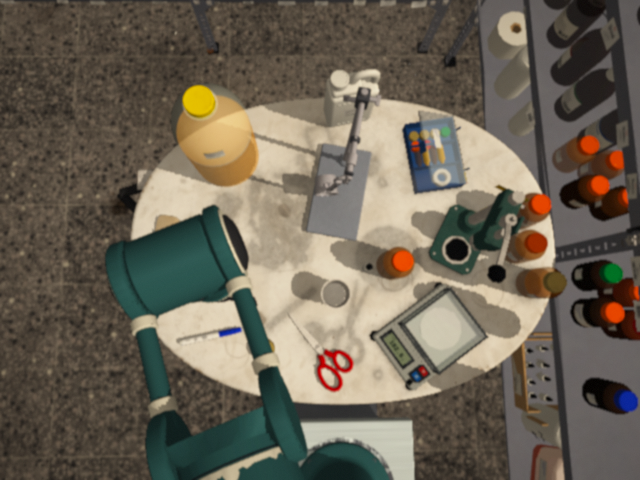

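```bash
python3 - <<'E'
from h import *
from workcell import bot
prev=None
for i in range(240):
    im=bot.read_camera('side').astype(int)[190:330,190:300]
    if prev is not None and (i%40<16): print(int((np.abs(im-prev).sum(2)>60).sum()),end=' ' if i%40<15 else '\n')
    prev=im
print(bot.read_state()['time'])
cv2.imwrite("pics/v.png",bot.read_camera('side')[:,:,::-1]); crop('pics/v.png','pics/vc.png',205,185,66,130,4)
E
```

```text
684 751 757 653 562 439 315 383 472 730 869 760 609 456 366
271 43 249 417 551 559 533 441 285 70 114 284 395 440 547 531
347 255 217 257 327 369 391 392 391 319 242 275 315 344 333 321
300 259 241 303 333 319 302 273 219 191 169 264 303 348 343 298
186 133 110 178 274 300 308 275 213 145 117 221 291 303 282 235
201 113 45 159 233 267 260 222 165 92 34 90 183 230 261 234
38.35
```

View pics/vc.png

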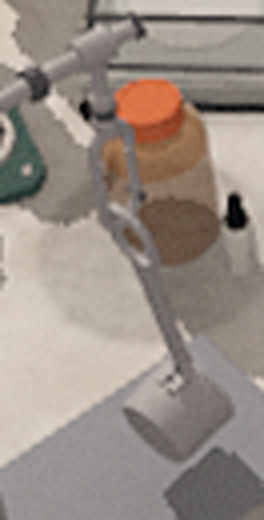

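```bash
python3 - <<'E'
from h import *
from workcell import bot
prev=None
for i in range(400):
    im=bot.read_camera('side').astype(int)[190:330,190:300]
    if prev is not None and (i%66<16): print(int((np.abs(im-prev).sum(2)>60).sum()),end=' ' if i%66<15 else '\n')
    prev=im
    if i>=384 and i%3==0: cv2.imwrite(f"pics/u{i}.png",bot.read_camera('side')[:,:,::-1])
print(bot.read_state()['time'])
A=[]
for i in range(384,400,3):
    crop(f'pics/u{i}.png','/tmp/a.png',215,205,44,110,3); A.append(cv2.imread('/tmp/a.png'))
cv2.imwrite('pics/u.png',np.hstack(A)); crop(f'pics/u399.png','pics/uz.png',215,190,45,60,10)
E
```

```text
12 42 116 169 197 209 149 108 13 45 122 175 187 188 138
13 28 43 56 52 60 33 4 3 16 44 59 30 39 26 5
2 2 3 3 6 2 4 0 1 1 1 1 2 1 2 2
2 2 2 1 1 0 1 2 0 2 4 1 2 1 2 2
1 2 1 3 0 3 0 0 1 0 0 1 2 2 1 1
4 3 0 1 3 2 3 0 2 1 2 2 1 1 2 3
1 1 5 6 58.7
```

View pics/u.png

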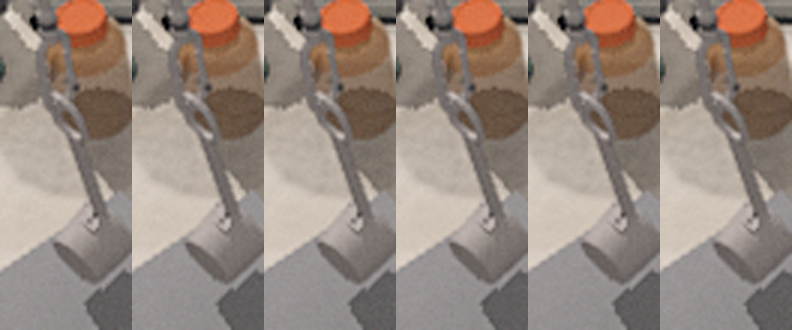

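View pics/uz.png

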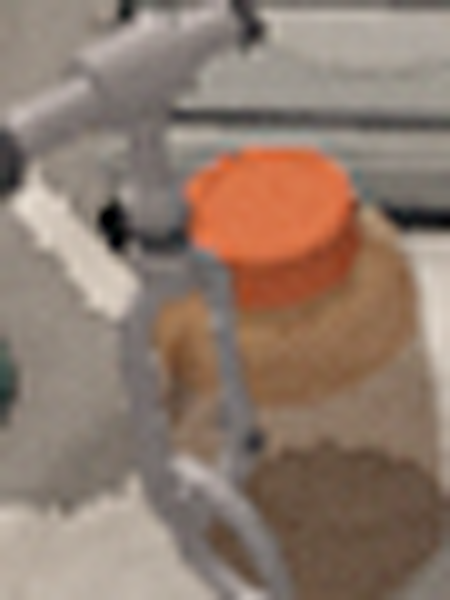

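```bash
python3 - <<'E'
from h import *
from scipy.optimize import brentq
E=np.array([.630,.004,.226]); p,d=ray('side',248,276.3)
for L in (.135,.145):
    b=d@(p-E); c=(p-E)@(p-E)-L*L; disc=b*b-c
    if disc<0: print(L,'no',np.sqrt(-disc)); continue
    for s in (-b-np.sqrt(disc),-b+np.sqrt(disc)):
        v=p+d*s-E; print(L,v.round(3),np.degrees(np.arccos(-v[2]/L)).round(1))
E
```

```text
0.135 [0.082 0.102 0.031] 103.3
0.135 [-0.004  0.006 -0.135] 3.0
0.145 [0.087 0.108 0.041] 106.4
0.145 [-0.009 -0.    -0.145] 3.8
```

Tilt is only about 3–4°, the scoop is still, and the gate looks shut. Handing in.

```bash
python3 -c "
from workcell import bot
print(bot.finish_job())"
```

```text
the job is handed in; nothing more can be done
None
```

The scoop is hanging from the closed snap hook, and I handed the job in at about 59 s; no verdict was reported. I gripped it by the handle and pressed the eye under the nose until the gate reached its stop. I then raised the eye until the gate snapped shut behind it, let it down onto the bottom bow, tilted it and released it.

**Last checks:**
- **Eye and gate:** the final side picture shows the eye inside the hook and the gate shut.
- **Scoop:** it is at rest, with no movement between pictures for over 10 s, and hangs about 4° from vertical.
- **Gripper:** it is open and well clear of everything.
- **Bystanders:** the bottle, cup and dropper bottle looked unmoved in the last top picture, taken at about 26 s.
- **Force on the hook:** the highest wrist reading was about 9 N, with the gate open.

**What did not go to plan:**
- **First grasp missed:** the fingertips stood about 16–20 mm higher than the stated TCP, so the fingers closed above the bar. I found this in the pictures and gripped again lower.
- **Release angle:** the cross rod left room to tilt the scoop to only about 47° before letting go. It swung for roughly 15 s before coming to rest. I had turned it to the side first so it would swing clear of the upright, and saw no contact.
- **Camera disagreement:** the two cameras differed by 4–6 mm on some points, so I set the eye against the hook using the side view and the force readings.

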